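Book out a parts carton on the bay drum

ROBOT

A 7-joint arm with a two-finger parallel gripper is mounted at the origin on the work surface. World frame = base frame: x ahead of the robot, y to its left, z up, the work surface at z = 0. Lengths are in m, angles in degrees, forces in N, time in s.
With the tool pointing down it reaches from about 0.35 to 0.9 m from the base axis. Payload 7.2 kg.
Tool frame: the origin (TCP) lies at the centre of the arm's flange, where the gripper is bolted on; the fingertips stand 182 mm ahead of it and the grasp point (between the pads) lies 163 mm ahead of it; y points along the fingers, z is the direction in which the jaws open and shut, and the axes are right-handed (so a half turn about y gives the same grasp; the last joint's range is limited). The gripper opens to 88 mm and grips with 3 to 60 N. Pads are 20 mm wide; open, the fingers measure 115 mm over their backs; the gripper's body (75 mm by 178 mm) begins 61 mm behind the grasp point.
Start: joints at [64.847, 23.554, -0.728, 91.456, 0.321, 64.991, -4.71], TCP at [0.226, -0.583, 0.405] pointing down, gripper open.
Joint ranges: [-169.25, 169.25], [-16.82, 113.86], [-84.01, 82.57], [7.8, 145.47], [-59.2, 239.2], [7.22, 106.19], [-163.78, 163.78]. Speed limits (degrees/s): [136.94, 136.94, 172.46, 172.46, 180, 180, 180].

INTERFACE

Orientations are given as a 3x3 rotation matrix whose columns are the frame's x, y, z axes.
In Python, from station import manip gives the robot as it stands. The module is installed in compiled form; this text tells all that it offers.
- The arm moves only by the tool play_rows, never from a script. Its argument "targets" is a list of rows, each an object of numbers: "dx", "dy", "dz": the shift along the tool's x, y, z in units of 30 mm (1.0 is 30 mm); "wx", "wy", "wz": the turn, a rotation vector about the tool's x, y, z in units of 5 degrees (1.0 is 5 degrees); "claw": the finger opening in mm, from 0 to 87.8. In form: [{"dx": .., "dy": .., "dz": .., "wx": .., "wy": .., "wz": .., "claw": ..}, ...]. A call has exactly 8 rows; each row shifts and turns the commanded pose from where the row before left it, along the tool's axes as they then stand; what a row does not reach is not made up. A row lasts 1/12 s, in which the tool goes at most 41.7 mm and 7.16 degrees, less where a joint would pass 70% of its speed; a pose out of reach is approached as far as the arm can. A call is refused whole if a number of a shift passes 1 or a number of a turn 1, either way. A call with a gripper value outside its range is refused whole. The fingers move at their own pace and stop on an object; "squeeze" is the grip in N (left out, the last holds). Time passes only in rows, so rows that do not move let the fingers close, or fill a call up. It gives the time, the measured TCP pose, the force and the opening at its end, in the units of the state.
- manip.get_obs(): the state, without advancing time (a new reading comes with each control period).
- manip.capture(name): name is "scene" or "top"; returns (picture, depth): 480x640x3 uint8, red, green, blue; 480x640 float32, m along the optical axis (not along the pixel's ray), 0 where there is no reading.
- manip.calibration(name): a dict with "camera_matrix" (3x3 intrinsics, pixels), "R" (3x3) and "t" (3): a world point X has camera coordinates R X + t. Camera axes: x right, y down, z forward; pixel columns grow to the right and rows downward; lengths in m; the calibration is good to about 2 mm. A picture is of the moment at which its call begins. calibration takes no time and is no camera call.
- manip.sign_off(): hands the job in, once; it reports no verdict.
The state is a dict: "t": time; "qpos": joint angles; "qd": joint speeds; "tau": joint torques, N m; "tcp_pos": TCP position; "tool_rot": TCP orientation; "wrist_force": force on the tool from outside, world axes, zero at the start; "wrist_torque": the same for the moment, N m; "gripper_width": opening from 0.0 (shut) to 1.0 (fully open).
Only numpy, scipy, OpenCV 4.12 (cv2) and the standard library are available. Lean on these libraries where they do the work, as an engineer would, in place of code of your own. Each camera call takes 0.05 s, during which the arm holds its last target.

TASK

Take the carton that stands in the white square on the rubber mat and set it down upright in the empty bay of the grey tray. Then push the orange key of the blue counter again and again until the drum field of that carton's own colour sits at the white mark, and after that press the green button fully down and let it come up again. Leave the carton in the tray, the drum on that colour, and everything else standing where it is.

Things in the scene. Friction and masses are not known exactly. Their poses are not given: they have to be found in the camera images.
- carton_red_center (a point): Centre (half-way up) of the red carton, a closed upright box 44 mm along its x, 62 mm along its y, 84 mm tall, about 0.18 kg, with a white label band. The three cartons stand upright on the mat; which one stands in the white square changes.
- carton_yellow_center (a point): Centre (half-way up) of the yellow carton, a closed upright box 44 mm along its x, 62 mm along its y, 84 mm tall, about 0.18 kg, with a white label band. The three cartons stand upright on the mat; which one stands in the white square changes.
- carton_blue_center (a point): Centre (half-way up) of the blue carton, a closed upright box 44 mm along its x, 62 mm along its y, 84 mm tall, about 0.18 kg, with a white label band. The three cartons stand upright on the mat; which one stands in the white square changes.
- square (a point): Centre of the white outlined square (92 mm, painted) on the black rubber mat, on the mat's upper face, which is 4 mm above the table. Around it stand two other cartons (centres about 105 to 115 mm away, roughly on the mat's +x and +y sides) and, on its -x side, a coolant bottle. Axes as the mat's.
- bay (a point): Centre of the floor of the empty bay of the shallow grey two-bay tray (110 mm in x, 180 mm in y; walls 4 mm thick, tops 25 mm above the table; floor 4 mm above it). The bay is 102 mm along this point's x and 84 mm along its y. The other bay, on the -y side, holds a jar 60 mm tall, its centre 85 to 100 mm from this point.
- key_top (a point): Centre of the top of the blue counter's round orange step key (26 mm diameter, 74 mm above the table when up). It goes straight down 13.5 mm on a spring, 1 to 5 N. A full stroke moves the drum on one field; let it come fully up between strokes. Axes are the counter's: black drum cover from 26 mm off on the +y side, 85 mm high; case 100 mm in x, 54 mm high, ending 22 mm off on the -y side.
- key (a joint): Travel of the orange step key in m: 0 up, 0.0135 fully down.
- drum (a joint): Turn of the counter's drum in rad, growing as it steps (its top moves away from the robot; never back). Eight fields pi/4 apart with 1 to 8 black pips click in at multiples of pi/4: one pip is at the mark at 0, two at pi/4, and so on. Red (five pips) is at pi, yellow at 5*pi/4, blue at 6*pi/4, the others are white; repeats every 2*pi. Starts from -pi/4 to 2*pi/4.
- field_red (a point): Middle of the red field on the rim of the drum (radius 30 mm), turning with it; on mark when that field is at the mark.
- field_yellow (a point): Middle of the yellow field on the rim of the drum (radius 30 mm), turning with it; on mark when that field is at the mark.
- field_blue (a point): Middle of the blue field on the rim of the drum (radius 30 mm), turning with it; on mark when that field is at the mark.
- mark (a point): Where the middle of a field lies when it is at the white mark: the top of the drum, 78 mm above the table, under a clear cover (top at 85 mm). The white mark is a short line on the black covers on both sides of the drum.
- confirm_top (a point): Centre of the top face of the round green push button (28 mm diameter) on a grey box 70 x 70 x 40 mm; 62 mm above the table when up. It goes straight down 6 mm with 1.5 to 5 N and springs back.
- confirm (a joint): Travel of the green button in m: 0 up, 0.006 fully down.
- coolant: Blue coolant bottle, 190 mm tall, 54 mm diameter, standing on the mat beside the white square; origin at its foot. Leave alone.
- spray: Red spray can, 180 mm tall, 52 mm diameter, standing beyond the counter; origin at its foot. Leave alone.
- filter: White oil filter, 80 mm tall, 76 mm diameter, beyond the counter; origin at its foot. Leave alone.
- wrench: Steel wrench 150 mm long lying nearer the robot than the counter, along its own x; origin near its middle. Leave alone.
- bulbs: Small cardboard box, 50 mm cube, near the green button's box and the tray; origin at its underside. Leave alone.
- jar: Amber jar, 60 mm tall, 44 mm diameter, standing in the tray's other bay; origin at its foot. Leave alone.
Mind the look-alikes: they are no part of the job. There is more than one size of the part that bears key_top; the job needs the smaller. There is more than one size of the part that bears bay; the job needs the larger.

How it is judged (in metres and radians):
On the way, in this order (a step that is already met when the one before it is completed fails the run):
1. the carton from the white square stands upright, let go, in the tray's empty bay (((horizontal distance between carton_red_center and bay below 0.035 m and z of carton_red_center in the frame of bay below 0.047 m and angle between carton_red_center's own z axis and vertical below 0.1 rad and contact force between the fingers and carton_red below 0.1 N and distance of each of carton_yellow_center, carton_blue_center from where it was at the start of the episode below 0.03 m and horizontal distance between each of carton_yellow_center, carton_blue_center and square above 0.05 m) or (horizontal distance between carton_yellow_center and bay below 0.035 m and z of carton_yellow_center in the frame of bay below 0.047 m and angle between carton_yellow_center's own z axis and vertical below 0.1 rad and contact force between the fingers and carton_yellow below 0.1 N and distance of each of carton_red_center, carton_blue_center from where it was at the start of the episode below 0.03 m and horizontal distance between each of carton_red_center, carton_blue_center and square above 0.05 m) or (horizontal distance between carton_blue_center and bay below 0.035 m and z of carton_blue_center in the frame of bay below 0.047 m and angle between carton_blue_center's own z axis and vertical below 0.1 rad and contact force between the fingers and carton_blue below 0.1 N and distance of each of carton_red_center, carton_yellow_center from where it was at the start of the episode below 0.03 m and horizontal distance between each of carton_red_center, carton_yellow_center and square above 0.05 m))), for 0.2 s.
2. with the carton still there, the drum shows its colour at the mark and the orange key is up (((horizontal distance between carton_red_center and bay below 0.035 m and z of carton_red_center in the frame of bay below 0.047 m and angle between carton_red_center's own z axis and vertical below 0.1 rad and contact force between the fingers and carton_red below 0.1 N and distance between field_red and mark below 0.007 m and value of joint key below 0.002 m) or (horizontal distance between carton_yellow_center and bay below 0.035 m and z of carton_yellow_center in the frame of bay below 0.047 m and angle between carton_yellow_center's own z axis and vertical below 0.1 rad and contact force between the fingers and carton_yellow below 0.1 N and distance between field_yellow and mark below 0.007 m and value of joint key below 0.002 m) or (horizontal distance between carton_blue_center and bay below 0.035 m and z of carton_blue_center in the frame of bay below 0.047 m and angle between carton_blue_center's own z axis and vertical below 0.1 rad and contact force between the fingers and carton_blue below 0.1 N and distance between field_blue and mark below 0.007 m and value of joint key below 0.002 m))), for 0.2 s.
3. with the drum on that colour, the green button is pressed fully down (((horizontal distance between carton_red_center and bay below 0.035 m and z of carton_red_center in the frame of bay below 0.047 m and angle between carton_red_center's own z axis and vertical below 0.1 rad and contact force between the fingers and carton_red below 0.1 N and distance between field_red and mark below 0.007 m and value of joint confirm above 0.005 m) or (horizontal distance between carton_yellow_center and bay below 0.035 m and z of carton_yellow_center in the frame of bay below 0.047 m and angle between carton_yellow_center's own z axis and vertical below 0.1 rad and contact force between the fingers and carton_yellow below 0.1 N and distance between field_yellow and mark below 0.007 m and value of joint confirm above 0.005 m) or (horizontal distance between carton_blue_center and bay below 0.035 m and z of carton_blue_center in the frame of bay below 0.047 m and angle between carton_blue_center's own z axis and vertical below 0.1 rad and contact force between the fingers and carton_blue below 0.1 N and distance between field_blue and mark below 0.007 m and value of joint confirm above 0.005 m))), for 0.05 s.
At the end, for the whole second after the job is handed in: The carton from the white square stands upright (0.1 rad) on the floor of the empty bay, within 35 mm of its centre, released and still; the other cartons moved under 30 mm; the field of its colour is within 7 mm of the mark; the orange key and green button are up (((horizontal distance between carton_red_center and bay below 0.035 m and z of carton_red_center in the frame of bay below 0.047 m and angle between carton_red_center's own z axis and vertical below 0.1 rad and contact force between the fingers and carton_red below 0.1 N and linear speed of carton_red below 0.02 m/s and distance between field_red and mark below 0.007 m and distance of each of carton_yellow_center, carton_blue_center from where it was at the start of the episode below 0.03 m and horizontal distance between each of carton_yellow_center, carton_blue_center and square above 0.05 m) or (horizontal distance between carton_yellow_center and bay below 0.035 m and z of carton_yellow_center in the frame of bay below 0.047 m and angle between carton_yellow_center's own z axis and vertical below 0.1 rad and contact force between the fingers and carton_yellow below 0.1 N and linear speed of carton_yellow below 0.02 m/s and distance between field_yellow and mark below 0.007 m and distance of each of carton_red_center, carton_blue_center from where it was at the start of the episode below 0.03 m and horizontal distance between each of carton_red_center, carton_blue_center and square above 0.05 m) or (horizontal distance between carton_blue_center and bay below 0.035 m and z of carton_blue_center in the frame of bay below 0.047 m and angle between carton_blue_center's own z axis and vertical below 0.1 rad and contact force between the fingers and carton_blue below 0.1 N and linear speed of carton_blue below 0.02 m/s and distance between field_blue and mark below 0.007 m and distance of each of carton_red_center, carton_yellow_center from where it was at the start of the episode below 0.03 m and horizontal distance between each of carton_red_center, carton_yellow_center and square above 0.05 m)) and value of joint key below 0.002 m and value of joint confirm below 0.0015 m); the robot touches nothing.
It fails at once if the bottle, spray can, filter, jar, wrench or small box is shifted by more than 40 mm (distance of any of coolant, spray, filter, wrench, bulbs, jar from where it was at the start of the episode above 0.04 m).
It fails at once if the bottle, spray can, filter or jar is tipped (angle between any of coolant, spray, filter, jar's own z axis and vertical above 0.5 rad).
It also fails if it takes over 72 s, if anything falls off the work surface, if the arm or the gripper's body presses on something with over 40 N, if the wrist force passes 120 N, or if a joint passes its speed limit or range.

## Working session

There is one attempt and no reset: what is moved stays moved. The work goes in short steps, Python scripts to look and compute and a tool call to move; the robot and the scene stay as the last step left them, time stands still between calls to the robot, and variables do not carry over. Pictures are saved under pics/ and viewed, and the job is handed in when it is done.

Besides the shell and the picture viewer there is one more tool, called after "Request:" as name(argument=value, ...) on one line, values as JSON. play_rows: Moves the arm, as the interface text tells. Its arguments: {"type":"object","properties":{"targets":{"type":"array","items":{"type":"object","properties":{"dx":{"type":"number"},"dy":{"type":"number"},"dz":{"type":"number"},"wx":{"type":"number"},"wy":{"type":"number"},"wz":{"type":"number"},"claw":{"type":"number"}}}},"squeeze":{"type":"number"}},"required":["targets"]}

```bash
mkdir -p pics; cat > h.py <<'E'
import numpy as np,cv2
from station import manip
def cap(n,tag):
    im,d=manip.capture(n); cv2.imwrite(f'pics/{tag}.png',im[:,:,::-1]); np.savez(f'pics/{tag}.npz',im=im,d=d); return im,d
def ld(tag):
    z=np.load(f'pics/{tag}.npz'); return z['im'],z['d']
def w(n,d,u,v,z=None):
    c=manip.calibration(n);K=np.array(c['camera_matrix']);R=np.array(c['R']);t=np.array(c['t'])
    r=np.linalg.inv(K)@np.array([u,v,1.]); o=-R.T@t; rw=R.T@r
    if z is None:
        return o+rw*d[int(round(v)),int(round(u))]
    return o+rw*(z-o[2])/rw[2]
def crop(tag,x,y,ww,hh,s):
    im,_=ld(tag); c=cv2.resize(im[y:y+hh,x:x+ww],None,fx=s,fy=s,interpolation=cv2.INTER_CUBIC); cv2.imwrite(f'pics/{tag}_c{x}_{y}.png',c[:,:,::-1])
E
python3 - <<'E'
from h import *
for n in('scene','top'):
    cap(n,n+'0'); print(manip.calibration(n))
o=manip.get_obs(); print(o['t'],o['tcp_pos'],o['tool_rot'],o['gripper_width'])
E
```

```text
{'camera_matrix': array([[490.81759375,   0.        , 315.2900126 ],
       [  0.        , 490.81759375, 231.59143677],
       [  0.        ,   0.        ,   1.        ]]), 'R': array([[-0.25481277,  0.96676656,  0.02080538],
       [ 0.6420803 ,  0.1852441 , -0.74392036],
       [-0.72305141, -0.17620169, -0.66794433]]), 't': array([ 0.23668369, -0.2228796 ,  1.58044526])}
{'camera_matrix': array([[492.33500922,   0.        , 328.86385587],
       [  0.        , 492.33500922, 242.21381786],
       [  0.        ,   0.        ,   1.        ]]), 'R': array([[-0.00628948, -0.99992586, -0.0104263 ],
       [-0.99831776,  0.00687965, -0.05757016],
       [ 0.05763762,  0.01004667, -0.99828702]]), 't': array([-0.08933306,  0.50929028,  1.32398103])}
0.1 [ 0.22639424 -0.58236122  0.40393587] [[-9.32029905e-01 -5.85173243e-04  3.62380897e-01]
 [-3.62381355e-01  1.22058699e-03 -9.32029111e-01]
 [ 1.03081089e-04 -9.99999084e-01 -1.34967945e-03]] 1.0017628338718185
```

View pics/scene0.png

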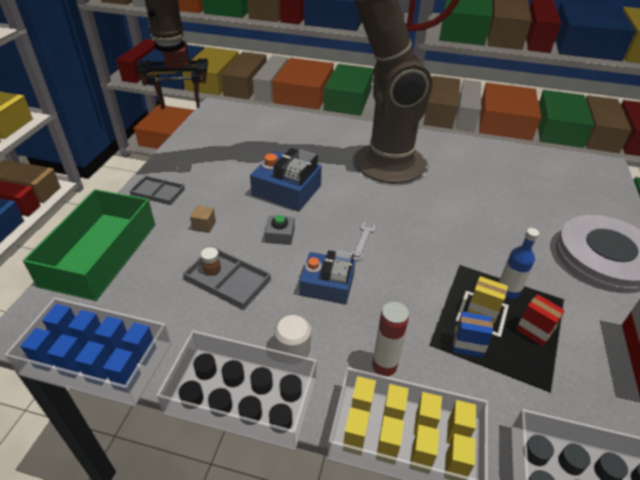

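View pics/top0.png

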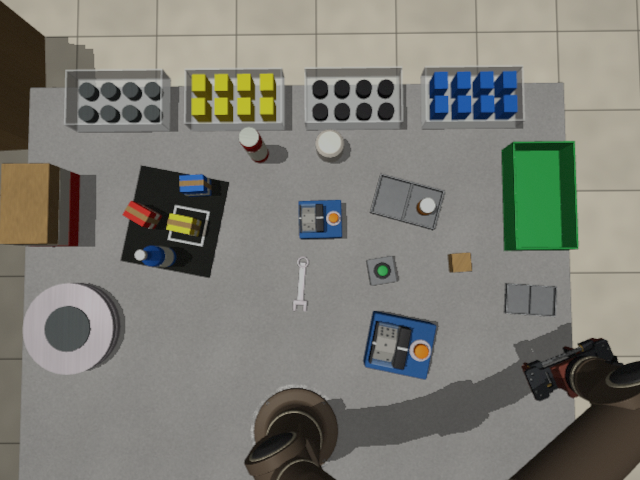

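The yellow carton stands in the square (top image, about 183,224). The smaller counter is at (320,219) and the large tray at (407,202), with its empty bay at about (391,197). Next I'll take enlarged crops.

```bash
python3 - <<'E'
from h import *
crop('top0',115,155,130,130,6);crop('top0',290,165,160,125,5);crop('scene0',425,225,150,160,5);crop('scene0',290,240,80,70,8)
E
cd pics; ls
```

```text
scene0.npz
scene0.png
scene0_c290_240.png
scene0_c425_225.png
top0.npz
top0.png
top0_c115_155.png
top0_c290_165.png
```

View pics/top0_c115_155.png

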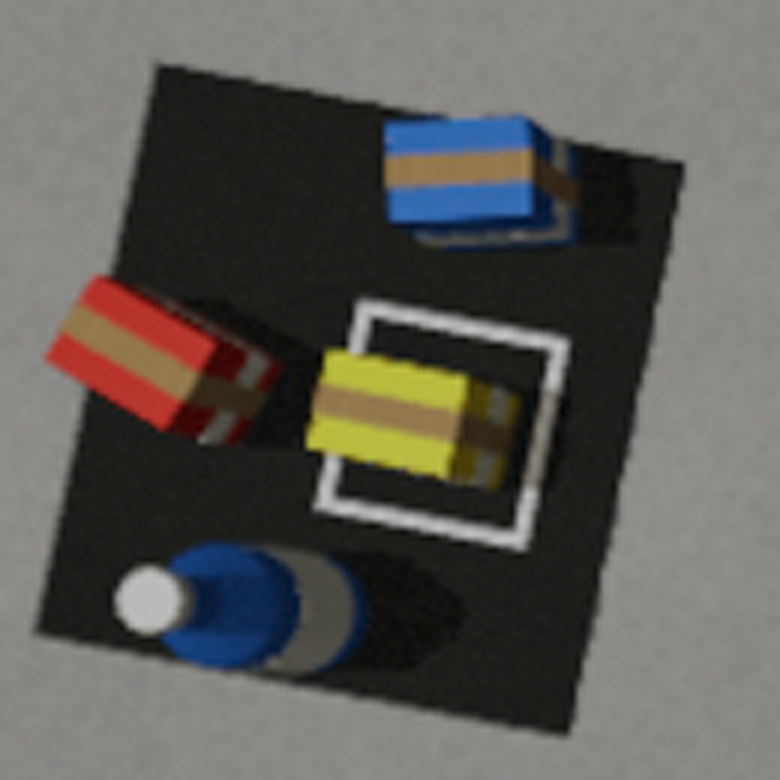

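View pics/top0_c290_165.png

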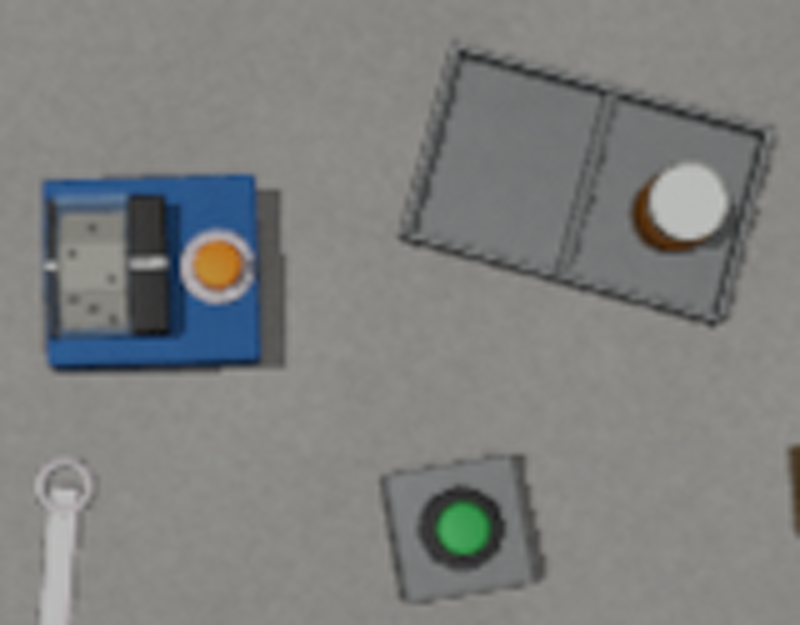

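View pics/scene0_c425_225.png

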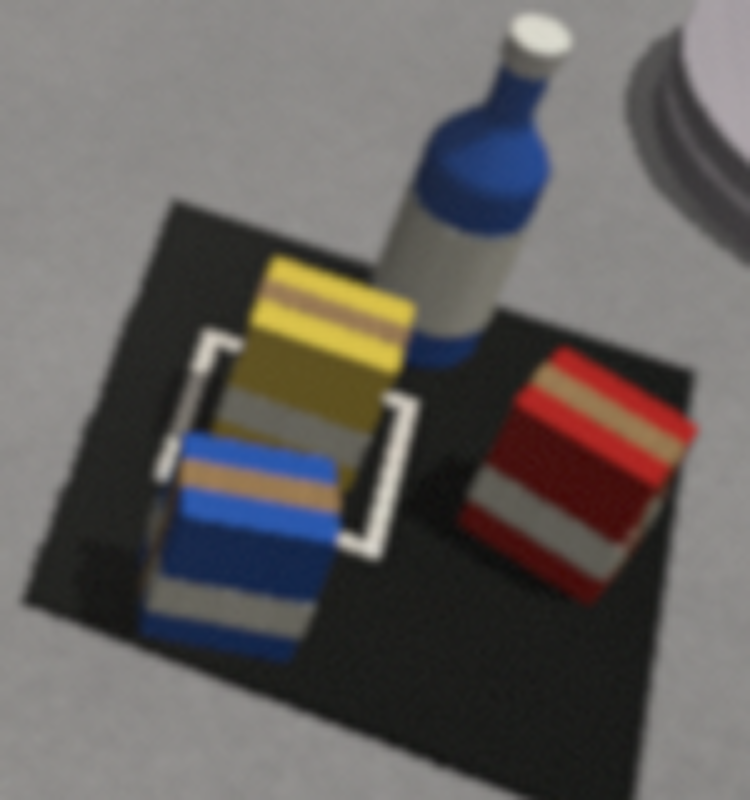

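View pics/scene0_c290_240.png

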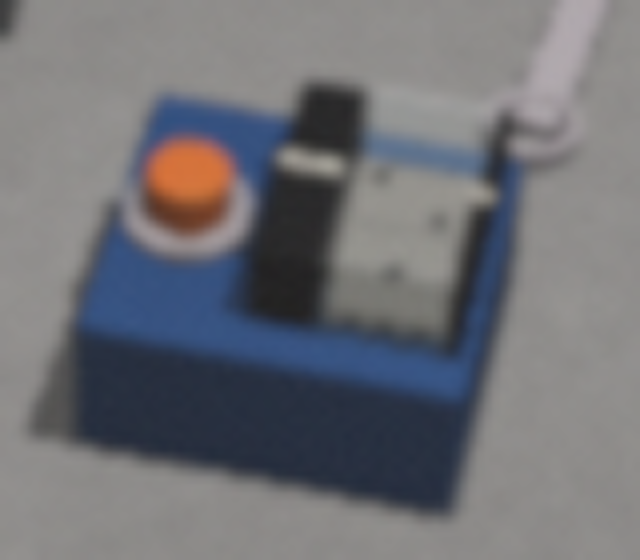

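```bash
python3 - <<'E'
from h import *
im,d=ld('top0'); ims,ds=ld('scene0')
def tp(cx,cy,ox,oy,s,z): 
    return w('top',d,ox+(cx+.5)/s-.5,oy+(cy+.5)/s-.5,z)
def A(pts,z,ox=115,oy=155,s=6):
    P=np.array([tp(a,b,ox,oy,s,z) for a,b in pts]); return P
for n,p in dict(yel=[(327,349),(470,375),(449,480),(306,447)],blue=[(386,123),(530,116),(532,215),(390,222)],red=[(97,275),(218,345),(168,432),(45,358)]).items():
    P=A(p,.088); e=np.diff(np.vstack([P,P[:1]]),axis=0)[:,:2]; print(n,P.mean(0).round(4),np.linalg.norm(e,axis=1).round(3),np.degrees(np.arctan2(e[:,1],e[:,0])).round(1))
P=A([(358,300),(570,340),(526,550),(315,512)],.004);e=np.diff(np.vstack([P,P[:1]]),axis=0)[:,:2];print('sq',P.mean(0).round(4),np.linalg.norm(e,axis=1).round(3),np.degrees(np.arctan2(e[:,1],e[:,0])).round(1))
print('bottle cap',A([(152,600)],.19))
T=lambda pts,z:A(pts,z,290,165,5)
P=T([(457,46),(772,130),(718,322),(402,236)],.025);e=np.diff(np.vstack([P,P[:1]]),axis=0)[:,:2];print('tray',P.round(4),P.mean(0).round(4),np.linalg.norm(e,axis=1).round(3),np.degrees(np.arctan2(e[:,1],e[:,0])).round(1))
print('divider',T([(610,92),(563,275)],.025).mean(0))
print('jar',T([(688,203)],.06)); print('key',T([(218,265)],.074)); print('conf',T([(464,528)],.062))
def hsv(im,lo,hi,box):
    h=cv2.cvtColor(im,cv2.COLOR_RGB2HSV); m=cv2.inRange(h,lo,hi); x,y,ww,hh=box; k=np.zeros_like(m);k[y:y+hh,x:x+ww]=m[y:y+hh,x:x+ww]; v,u=np.nonzero(k); return u,v
# scene camera cross-checks
for nm,u,v,z in [('yel corners',0,0,0)]:
    sc=lambda p,z:np.array([w('scene',ds,425+(a+.5)/5-.5,225+(b+.5)/5-.5,z) for a,b in p])
    print('yel s',sc([(275,255),(417,305),(393,373),(250,322)],.088).mean(0))
print('key s',w('scene',ds,290+189/8-.5,240+168/8-.5,.074))
for lo,hi,n,z,b,bs in [((5,150,120),(18,255,255),'key',.074,(325,205,25,25),(300,250,25,30)),((50,120,60),(80,255,255),'conf',.062,(365,255,35,35),(265,205,35,25))]:
    for c,I,D,B in(('top',im,d,b),('scene',ims,ds,bs)):
        u,v=hsv(I,lo,hi,B); print(n,c,len(u),u.mean(),v.mean(),w(c,D,u.mean(),v.mean(),z).round(4))
for q in [(183,222),(333,218),(382,270),(391,197),(428,206)]: print(q,w('top',d,*q).round(4))
E
```

```text
yel [0.5558 0.2926 0.088 ] [0.063 0.046 0.064 0.043] [-100.7  169.2   76.7  -11.4]
blue [0.6614 0.2627 0.088 ] [0.063 0.043 0.062 0.043] [ -87.7 -178.4   92.4    2.9]
red [0.5827 0.4036 0.088 ] [0.061 0.043 0.063 0.042] [-120.2  150.7   58.9  -31.4]
sq [0.5581 0.2941 0.004 ] [0.1   0.098 0.099 0.099] [-101.1  168.6   79.4  -10.8]
bottle cap [[0.47230257 0.35287099 0.19      ]]
tray [[ 0.6931 -0.2355  0.025 ]
 [ 0.6458 -0.4052  0.025 ]
 [ 0.5418 -0.3741  0.025 ]
 [ 0.5897 -0.2045  0.025 ]] [ 0.6176 -0.3048  0.025 ] [0.176 0.109 0.176 0.108] [-105.6  163.4   74.2  -16.7]
divider [ 0.61755053 -0.30458119  0.025     ]
jar [[ 0.60179906 -0.35247129  0.06      ]]
key [[ 0.56935144 -0.10498312  0.074     ]]
conf [[ 0.43182462 -0.23240366  0.062     ]]
yel s [0.55259731 0.29572054 0.088     ]
key s [ 0.56684267 -0.10220611  0.074     ]
key top 55 333.6 217.4 [ 0.5699 -0.106   0.074 ]
key scene 62 313.0967741935484 261.8225806451613 [ 0.571  -0.1012  0.074 ]
conf top 95 382.17894736842106 270.2 [ 0.4318 -0.2318  0.062 ]
conf scene 53 279.47169811320754 218.9433962264151 [ 0.4338 -0.2274  0.062 ]
(183, 222) [0.5594 0.2832 0.0871]
(333, 218) [ 0.5682 -0.1045  0.0748]
(382, 270) [ 0.4324 -0.2316  0.0592]
(391, 197) [ 0.6322 -0.2639  0.007 ]
(428, 206) [ 0.599  -0.3535  0.0652]
```

Request:
play_rows(targets=[{"wy": 0.8, "claw": 84}, {"wy": 0.8, "claw": 84}, {"wy": 0.8, "claw": 84}, {"wy": 0.8, "claw": 84}, {"wy": 0.8, "claw": 84}, {"wy": 0.8, "claw": 84}, {"wy": 0.8, "claw": 84}, {"wy": 0.8, "claw": 84}])

```text
invalid input
```

```bash
cat >> h.py <<'E'
def go(x,y,z,yaw):
    "remaining shift in tool units, and yaw turn in units; yaw = angle of tool z"
    o=manip.get_obs(); R=np.array(o['tool_rot']); p=np.array(o['tcp_pos'])
    s=R.T@(np.array([x,y,z])-p)/.03
    # desired R
    a=np.radians(yaw); Z=np.array([np.cos(a),np.sin(a),0]);Y=np.array([0,0,-1.]);X=np.cross(Y,Z)
    Rd=np.c_[X,Y,Z]; rv=cv2.Rodrigues(R.T@Rd)[0].ravel()
    print('t',round(o['t'],2),'pos',p.round(4),'yaw',np.degrees(np.arctan2(R[1,2],R[0,2])).round(2),'shift u',s.round(3),'shift in final axes',(Rd.T@(np.array([x,y,z])-p)/.03).round(3),'turn u',(np.degrees(rv)/5).round(3),'q',np.round(o['qpos'],1),'F',np.round(o['wrist_force'],1),'g',round(o['gripper_width'],3))
E
python3 -c "
from h import *
go(.554,.294,.400,-100.7)"
```

```text
t 0.1 pos [ 0.2264 -0.5824  0.4039] yaw -68.75 shift u [-20.764   0.16  -23.269] shift in final axes [ -5.307   0.131 -30.732] turn u [1.500e-02 6.389e+00 5.000e-03] q [64.8 23.6 -0.7 91.5  0.3 65.  -4.7] F [ 0.1  0.1 -0.3] g 1.002
```

Request:
play_rows(targets=[{"dx": 0, "dy": 0, "dz": 0, "wx": 0, "wy": 0.8, "wz": 0, "claw": 84}, {"dx": 0, "dy": 0, "dz": 0, "wx": 0, "wy": 0.8, "wz": 0, "claw": 84}, {"dx": 0, "dy": 0, "dz": 0, "wx": 0, "wy": 0.8, "wz": 0, "claw": 84}, {"dx": 0, "dy": 0, "dz": 0, "wx": 0, "wy": 0.8, "wz": 0, "claw": 84}, {"dx": 0, "dy": 0, "dz": 0, "wx": 0, "wy": 0.8, "wz": 0, "claw": 84}, {"dx": 0, "dy": 0, "dz": 0, "wx": 0, "wy": 0.8, "wz": 0, "claw": 84}, {"dx": 0, "dy": 0, "dz": 0, "wx": 0, "wy": 0.8, "wz": 0, "claw": 84}, {"dx": 0, "dy": 0, "dz": 0, "wx": 0, "wy": 0.8, "wz": 0, "claw": 84}], squeeze=20)

```text
t: 0.77
tcp_pos: [0.2264, -0.5824, 0.4042]
tool_rot: [[-0.982, -0.0, -0.19], [0.19, 0.001, -0.982], [0.001, -1.0, -0.001]]
wrist_force: [-0.1, 0.1, -0.7]
gripper_width: 0.953
```

```bash
python3 -c "
from h import *
go(.554,.294,.400,-100.7)"
```

```text
t 0.77 pos [ 0.2264 -0.5824  0.4042] yaw -100.95 shift u [ -5.171   0.159 -30.756] shift in final axes [ -5.305   0.139 -30.733] turn u [ 0.008 -0.05   0.006] q [ 60.1  23.5   5.8  91.8  -2.5  64.8 -34.4] F [-0.1  0.1 -0.7] g 0.953
```

Request:
play_rows(targets=[{"dx": -0.16, "dy": 0, "dz": -0.96, "wx": 0, "wy": 0, "wz": 0, "claw": 84}, {"dx": -0.16, "dy": 0, "dz": -0.96, "wx": 0, "wy": 0, "wz": 0, "claw": 84}, {"dx": -0.16, "dy": 0, "dz": -0.96, "wx": 0, "wy": 0, "wz": 0, "claw": 84}, {"dx": -0.16, "dy": 0, "dz": -0.96, "wx": 0, "wy": 0, "wz": 0, "claw": 84}, {"dx": -0.16, "dy": 0, "dz": -0.96, "wx": 0, "wy": 0, "wz": 0, "claw": 84}, {"dx": -0.16, "dy": 0, "dz": -0.96, "wx": 0, "wy": 0, "wz": 0, "claw": 84}, {"dx": -0.16, "dy": 0, "dz": -0.96, "wx": 0, "wy": 0, "wz": 0, "claw": 84}, {"dx": -0.16, "dy": 0, "dz": -0.96, "wx": 0, "wy": 0, "wz": 0, "claw": 84}])

```text
t: 1.43
tcp_pos: [0.3073, -0.3618, 0.4044]
tool_rot: [[-0.982, -0.0, -0.187], [0.187, 0.0, -0.982], [0.0, -1.0, -0.0]]
wrist_force: [-0.1, 0.3, 0.9]
gripper_width: 0.956
```

```bash
python3 -c "
from h import *
go(.554,.294,.400,-100.7)"
```

```text
t 1.43 pos [ 0.3073 -0.3618  0.4044] yaw -100.75 shift u [ -3.999   0.149 -23.011] shift in final axes [ -4.02    0.147 -23.007] turn u [ 0.002 -0.011  0.005] q [ 4.440e+01  8.900e+00 -7.000e-01  1.116e+02  1.000e-01  5.950e+01
 -5.710e+01] F [-0.1  0.3  0.9] g 0.956
```

Request:
play_rows(targets=[{"dx": -0.16, "dy": 0, "dz": -0.96, "wx": 0, "wy": 0, "wz": 0, "claw": 84}, {"dx": -0.16, "dy": 0, "dz": -0.96, "wx": 0, "wy": 0, "wz": 0, "claw": 84}, {"dx": -0.16, "dy": 0, "dz": -0.96, "wx": 0, "wy": 0, "wz": 0, "claw": 84}, {"dx": -0.16, "dy": 0, "dz": -0.96, "wx": 0, "wy": 0, "wz": 0, "claw": 84}, {"dx": -0.16, "dy": 0, "dz": -0.96, "wx": 0, "wy": 0, "wz": 0, "claw": 84}, {"dx": -0.16, "dy": 0, "dz": -0.96, "wx": 0, "wy": 0, "wz": 0, "claw": 84}, {"dx": -0.16, "dy": 0, "dz": -0.96, "wx": 0, "wy": 0, "wz": 0, "claw": 84}, {"dx": -0.16, "dy": 0, "dz": -0.96, "wx": 0, "wy": 0, "wz": 0, "claw": 84}])

```text
t: 2.1
tcp_pos: [0.3879, -0.1427, 0.4046]
tool_rot: [[-0.982, -0.0, -0.187], [0.187, -0.0, -0.982], [0.0, -1.0, 0.0]]
wrist_force: [0.4, -0.8, -0.7]
gripper_width: 0.959
```

Request:
play_rows(targets=[{"dx": -0.16, "dy": 0, "dz": -0.96, "wx": 0, "wy": 0, "wz": 0, "claw": 84}, {"dx": -0.16, "dy": 0, "dz": -0.96, "wx": 0, "wy": 0, "wz": 0, "claw": 84}, {"dx": -0.16, "dy": 0, "dz": -0.96, "wx": 0, "wy": 0, "wz": 0, "claw": 84}, {"dx": -0.16, "dy": 0, "dz": -0.96, "wx": 0, "wy": 0, "wz": 0, "claw": 84}, {"dx": -0.16, "dy": 0, "dz": -0.96, "wx": 0, "wy": 0, "wz": 0, "claw": 84}, {"dx": -0.16, "dy": 0, "dz": -0.96, "wx": 0, "wy": 0, "wz": 0, "claw": 84}, {"dx": -0.16, "dy": 0, "dz": -0.96, "wx": 0, "wy": 0, "wz": 0, "claw": 84}, {"dx": -0.16, "dy": 0, "dz": -0.96, "wx": 0, "wy": 0, "wz": 0, "claw": 84}])

```text
t: 2.77
tcp_pos: [0.4687, 0.0764, 0.4045]
tool_rot: [[-0.982, -0.0, -0.187], [0.187, -0.0, -0.982], [0.0, -1.0, 0.0]]
wrist_force: [0.7, -0.1, -0.1]
gripper_width: 0.956
```

```bash
python3 -c "
from h import *
go(.554,.294,.400,-100.7)"
```

```text
t 2.77 pos [0.4687 0.0764 0.4045] yaw -100.77 shift u [-1.437  0.147 -7.658] shift in final axes [-1.446  0.149 -7.656] turn u [-0.002 -0.013  0.003] q [   7.7   10.8  -25.8  110.2    5.4   60.2 -121.2] F [ 0.7 -0.1 -0.1] g 0.956
```

Request:
play_rows(targets=[{"dx": -0.18, "dy": 0, "dz": -0.96, "wx": 0, "wy": 0, "wz": 0, "claw": 84}, {"dx": -0.18, "dy": 0, "dz": -0.96, "wx": 0, "wy": 0, "wz": 0, "claw": 84}, {"dx": -0.18, "dy": 0, "dz": -0.96, "wx": 0, "wy": 0, "wz": 0, "claw": 84}, {"dx": -0.18, "dy": 0, "dz": -0.96, "wx": 0, "wy": 0, "wz": 0, "claw": 84}, {"dx": -0.18, "dy": 0, "dz": -0.96, "wx": 0, "wy": 0, "wz": 0, "claw": 84}, {"dx": -0.18, "dy": 0, "dz": -0.96, "wx": 0, "wy": 0, "wz": 0, "claw": 84}, {"dx": -0.18, "dy": 0, "dz": -0.96, "wx": 0, "wy": 0, "wz": 0, "claw": 84}, {"dx": -0.18, "dy": 0, "dz": -0.96, "wx": 0, "wy": 0, "wz": 0, "claw": 84}])

```text
t: 3.43
tcp_pos: [0.5544, 0.2946, 0.4041]
tool_rot: [[-0.982, -0.001, -0.187], [0.187, -0.001, -0.982], [0.001, -1.0, 0.001]]
wrist_force: [1.1, -0.2, 0.3]
gripper_width: 0.957
```

```bash
python3 -c "
from h import *
go(.554,.294,.229,-100.7)
cap('scene','scene1');cap('top','top1');crop('top1',100,120,200,170,4);crop('scene1',400,150,190,240,3)"
```

```text
t 3.43 pos [0.5544 0.2946 0.4041] yaw -100.76 shift u [5.000e-03 5.835e+00 1.700e-02] shift in final axes [0.009 5.835 0.021] turn u [-0.008 -0.013  0.008] q [ -12.7   26.6  -27.9   89.6   13.1   67.1 -144. ] F [ 1.1 -0.2  0.3] g 0.957
```

View pics/scene1_c400_150.png

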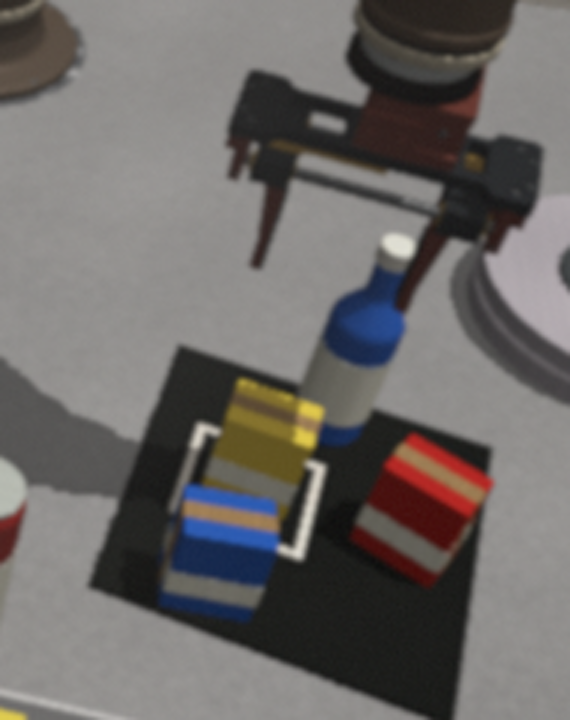

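The gripper hangs level above the yellow carton, with its shadow falling on the carton. The bottle stands behind the fingers. Next, the descent.

Request:
play_rows(targets=[{"dx": 0, "dy": 0.6, "dz": 0, "wx": 0, "wy": 0, "wz": 0, "claw": 84}, {"dx": 0, "dy": 0.6, "dz": 0, "wx": 0, "wy": 0, "wz": 0, "claw": 84}, {"dx": 0, "dy": 0.6, "dz": 0, "wx": 0, "wy": 0, "wz": 0, "claw": 84}, {"dx": 0, "dy": 0.6, "dz": 0, "wx": 0, "wy": 0, "wz": 0, "claw": 84}, {"dx": 0, "dy": 0.5, "dz": 0, "wx": 0, "wy": 0, "wz": 0, "claw": 84}, {"dx": 0, "dy": 0.5, "dz": 0, "wx": 0, "wy": 0, "wz": 0, "claw": 84}, {"dx": 0, "dy": 0.5, "dz": 0, "wx": 0, "wy": 0, "wz": 0, "claw": 84}, {"dx": 0, "dy": 0.4, "dz": 0, "wx": 0, "wy": 0, "wz": 0, "claw": 84}])

```text
t: 4.2
tcp_pos: [0.5538, 0.2922, 0.2742]
tool_rot: [[-0.982, -0.001, -0.187], [0.187, -0.001, -0.982], [0.001, -1.0, 0.001]]
wrist_force: [-0.5, -0.2, 1.1]
gripper_width: 0.954
```

Request:
play_rows(targets=[{"dx": 0, "dy": 0.3, "dz": 0, "wx": 0, "wy": 0, "wz": 0, "claw": 84}, {"dx": 0, "dy": 0.3, "dz": 0, "wx": 0, "wy": 0, "wz": 0, "claw": 84}, {"dx": 0, "dy": 0.3, "dz": 0, "wx": 0, "wy": 0, "wz": 0, "claw": 84}, {"dx": 0, "dy": 0.2, "dz": 0, "wx": 0, "wy": 0, "wz": 0, "claw": 84}, {"dx": 0, "dy": 0.2, "dz": 0, "wx": 0, "wy": 0, "wz": 0, "claw": 84}, {"dx": 0, "dy": 0.2, "dz": 0, "wx": 0, "wy": 0, "wz": 0, "claw": 84}, {"dx": 0, "dy": 0, "dz": 0, "wx": 0, "wy": 0, "wz": 0, "claw": 84}, {"dx": 0, "dy": 0, "dz": 0, "wx": 0, "wy": 0, "wz": 0, "claw": 84}])

```text
t: 4.87
tcp_pos: [0.554, 0.2934, 0.2305]
tool_rot: [[-0.982, -0.0, -0.187], [0.187, -0.0, -0.982], [0.0, -1.0, 0.0]]
wrist_force: [0.4, 0.1, 0.6]
gripper_width: 0.96
```

```bash
python3 -c "
from h import *
go(.554,.294,.229,-100.7)
cap('scene','scene2');cap('top','top2');crop('top2',100,120,200,170,4);crop('scene2',400,150,190,240,3)"
```

```text
t 4.87 pos [0.554  0.2934 0.2305] yaw -100.75 shift u [ 0.005  0.049 -0.021] shift in final axes [ 0.005  0.049 -0.021] turn u [-0.002 -0.01   0.003] q [ -15.1   36.9  -24.5   98.7   19.3   48.7 -148.9] F [0.4 0.1 0.6] g 0.96
```

View pics/scene2_c400_150.png

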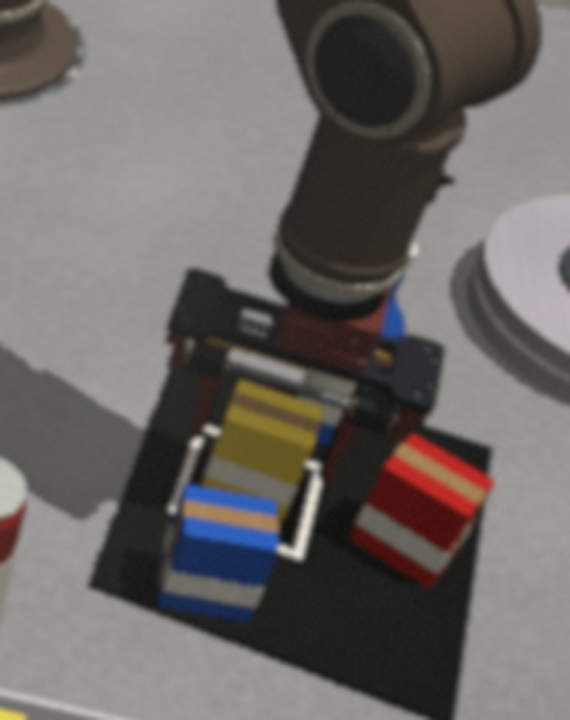

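The fingers straddle the carton, clear of its neighbours. I'll close now.

Request:
play_rows(targets=[{"dx": 0, "dy": 0, "dz": 0, "wx": 0, "wy": 0, "wz": 0, "claw": 70}, {"dx": 0, "dy": 0, "dz": 0, "wx": 0, "wy": 0, "wz": 0, "claw": 65}, {"dx": 0, "dy": 0, "dz": 0, "wx": 0, "wy": 0, "wz": 0, "claw": 60}, {"dx": 0, "dy": 0, "dz": 0, "wx": 0, "wy": 0, "wz": 0, "claw": 50}, {"dx": 0, "dy": 0, "dz": 0, "wx": 0, "wy": 0, "wz": 0, "claw": 50}, {"dx": 0, "dy": 0, "dz": 0, "wx": 0, "wy": 0, "wz": 0, "claw": 50}, {"dx": 0, "dy": 0, "dz": 0, "wx": 0, "wy": 0, "wz": 0, "claw": 50}, {"dx": 0, "dy": 0, "dz": 0, "wx": 0, "wy": 0, "wz": 0, "claw": 50}], squeeze=25)

```text
t: 5.63
tcp_pos: [0.5541, 0.2934, 0.2309]
tool_rot: [[-0.982, 0.0, -0.187], [0.187, 0.0, -0.982], [-0.0, -1.0, -0.0]]
wrist_force: [0.5, -0.1, 3.1]
gripper_width: 0.707
```

Request:
play_rows(targets=[{"dx": 0, "dy": -0.2, "dz": 0, "wx": 0, "wy": 0, "wz": 0, "claw": 50}, {"dx": 0, "dy": -0.4, "dz": 0, "wx": 0, "wy": 0, "wz": 0, "claw": 50}, {"dx": 0, "dy": -0.6, "dz": 0, "wx": 0, "wy": 0, "wz": 0, "claw": 50}, {"dx": 0, "dy": -0.6, "dz": 0, "wx": 0, "wy": 0, "wz": 0, "claw": 50}, {"dx": 0, "dy": -0.6, "dz": 0, "wx": 0, "wy": 0, "wz": 0, "claw": 50}, {"dx": 0, "dy": -0.6, "dz": 0, "wx": 0, "wy": 0, "wz": 0, "claw": 50}, {"dx": 0, "dy": -0.6, "dz": 0, "wx": 0, "wy": 0, "wz": 0, "claw": 50}, {"dx": 0, "dy": -0.4, "dz": 0, "wx": 0, "wy": 0, "wz": 0, "claw": 50}])

```text
t: 6.3
tcp_pos: [0.5541, 0.2935, 0.3532]
tool_rot: [[-0.982, 0.002, -0.187], [0.187, 0.001, -0.982], [-0.001, -1.0, -0.001]]
wrist_force: [-0.1, 0.1, -2.1]
gripper_width: 0.71
```

```bash
python3 -c "
from h import *
go(.629,-.262,.36,-105.3)
cap('scene','scene3');crop('scene3',400,100,190,290,2)"
```

```text
t 6.3 pos [0.5541 0.2935 0.3532] yaw -100.75 shift u [-5.908 -0.239 17.724] shift in final axes [-7.295 -0.225 17.2  ] turn u [ 0.015  0.909 -0.017] q [ -13.    29.   -27.3   93.1   14.7   61.4 -145.2] F [-0.1  0.1 -2.1] g 0.71
```

View pics/scene3_c400_100.png

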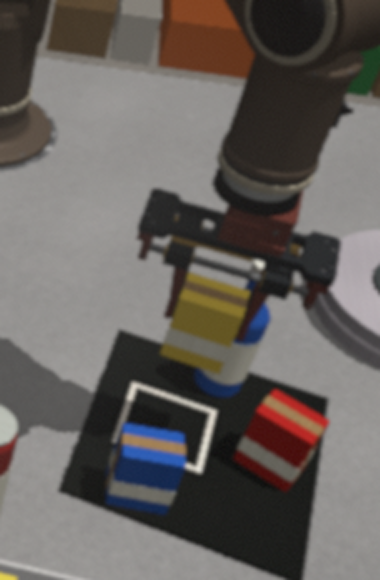

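Request:
play_rows(targets=[{"dx": -0.3, "dy": -0.05, "dz": 0.5, "wx": 0, "wy": 0.3, "wz": 0, "claw": 50}, {"dx": -0.36, "dy": -0.05, "dz": 0.86, "wx": 0, "wy": 0.3, "wz": 0, "claw": 50}, {"dx": -0.36, "dy": -0.05, "dz": 0.86, "wx": 0, "wy": 0.3, "wz": 0, "claw": 50}, {"dx": -0.36, "dy": -0.05, "dz": 0.86, "wx": 0, "wy": 0, "wz": 0, "claw": 50}, {"dx": -0.36, "dy": 0, "dz": 0.86, "wx": 0, "wy": 0, "wz": 0, "claw": 50}, {"dx": -0.36, "dy": 0, "dz": 0.86, "wx": 0, "wy": 0, "wz": 0, "claw": 50}, {"dx": -0.36, "dy": 0, "dz": 0.86, "wx": 0, "wy": 0, "wz": 0, "claw": 50}, {"dx": -0.36, "dy": 0, "dz": 0.86, "wx": 0, "wy": 0, "wz": 0, "claw": 50}])

```text
t: 7.02
tcp_pos: [0.5874, 0.0807, 0.3557]
tool_rot: [[-0.964, -0.002, -0.264], [0.264, -0.001, -0.964], [0.001, -1.0, 0.001]]
wrist_force: [-0.6, -0.3, -1.9]
gripper_width: 0.707
```

Request:
play_rows(targets=[{"dx": -0.36, "dy": 0, "dz": 0.86, "wx": 0, "wy": 0, "wz": 0, "claw": 50}, {"dx": -0.36, "dy": 0, "dz": 0.86, "wx": 0, "wy": 0, "wz": 0, "claw": 50}, {"dx": -0.36, "dy": 0, "dz": 0.86, "wx": 0, "wy": 0, "wz": 0, "claw": 50}, {"dx": -0.36, "dy": 0, "dz": 0.86, "wx": 0, "wy": 0, "wz": 0, "claw": 50}, {"dx": -0.36, "dy": 0, "dz": 0.86, "wx": 0, "wy": 0, "wz": 0, "claw": 50}, {"dx": -0.36, "dy": 0, "dz": 0.86, "wx": 0, "wy": 0, "wz": 0, "claw": 50}, {"dx": -0.36, "dy": 0, "dz": 0.86, "wx": 0, "wy": 0, "wz": 0, "claw": 50}, {"dx": -0.36, "dy": 0, "dz": 0.86, "wx": 0, "wy": 0, "wz": 0, "claw": 50}])

```text
t: 7.68
tcp_pos: [0.6161, -0.141, 0.3556]
tool_rot: [[-0.964, -0.002, -0.264], [0.264, -0.0, -0.964], [0.002, -1.0, 0.001]]
wrist_force: [-0.1, 0.4, -2.8]
gripper_width: 0.708
```

```bash
python3 -c "
from h import *
go(.629,-.262,.36,-105.3)"
```

```text
t 7.68 pos [ 0.6161 -0.141   0.3556] yaw -105.33 shift u [-1.48  -0.148  3.776] shift in final axes [-1.478 -0.147  3.777] turn u [-0.006 -0.005  0.02 ] q [  23.3   28.4  -20.9   92.5   11.2   61.3 -106. ] F [-0.1  0.4 -2.8] g 0.708
```

Request:
play_rows(targets=[{"dx": -0.3, "dy": 0, "dz": 0.77, "wx": 0, "wy": 0, "wz": 0, "claw": 50}, {"dx": -0.3, "dy": 0, "dz": 0.75, "wx": 0, "wy": 0, "wz": 0, "claw": 50}, {"dx": -0.3, "dy": 0, "dz": 0.75, "wx": 0, "wy": 0, "wz": 0, "claw": 50}, {"dx": -0.3, "dy": 0, "dz": 0.75, "wx": 0, "wy": 0, "wz": 0, "claw": 50}, {"dx": -0.28, "dy": 0, "dz": 0.75, "wx": 0, "wy": 0, "wz": 0, "claw": 50}, {"dx": 0, "dy": 0, "dz": 0, "wx": 0, "wy": 0, "wz": 0, "claw": 50}, {"dx": 0, "dy": 0.5, "dz": 0, "wx": 0, "wy": 0, "wz": 0, "claw": 50}, {"dx": 0, "dy": 0.5, "dz": 0, "wx": 0, "wy": 0, "wz": 0, "claw": 50}])

```text
t: 8.35
tcp_pos: [0.6293, -0.261, 0.326]
tool_rot: [[-0.964, 0.0, -0.265], [0.265, -0.0, -0.964], [-0.0, -1.0, 0.0]]
wrist_force: [0.3, 0.8, -2.5]
gripper_width: 0.71
```

```bash
python3 -c "
from h import *
go(.629,-.262,.232,-105.3)
cap('scene','scene4');crop('scene4',150,130,170,190,4);cap('top','top4');crop('top4',340,150,130,100,6)"
```

```text
t 8.35 pos [ 0.6293 -0.261   0.326 ] yaw -105.39 shift u [0.    3.132 0.035] shift in final axes [-1.000e-03  3.132e+00  3.600e-02] turn u [-0.003 -0.019 -0.003] q [ 30.8  34.3 -18.8  86.6  12.   61.1 -96.1] F [ 0.3  0.8 -2.5] g 0.71
```

View pics/scene4_c150_130.png

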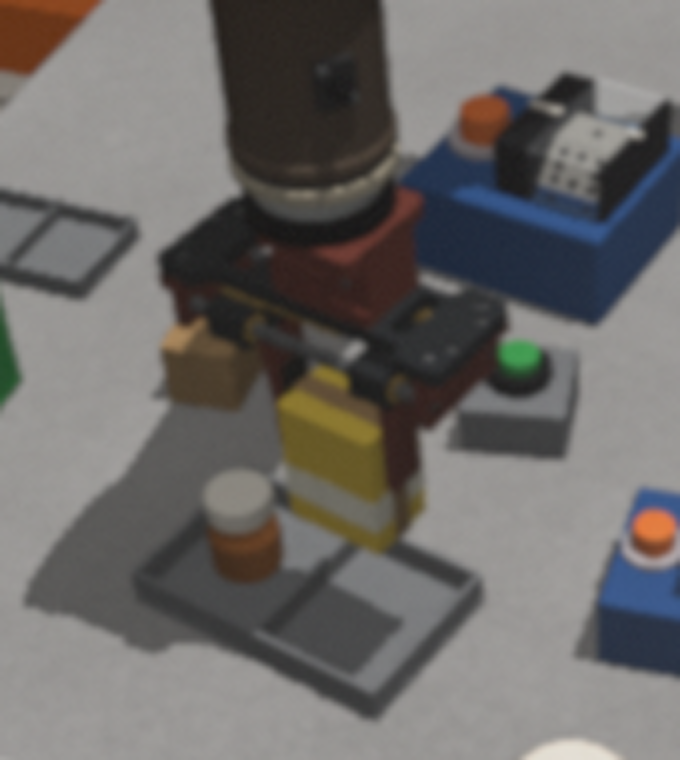

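View pics/top4_c340_150.png

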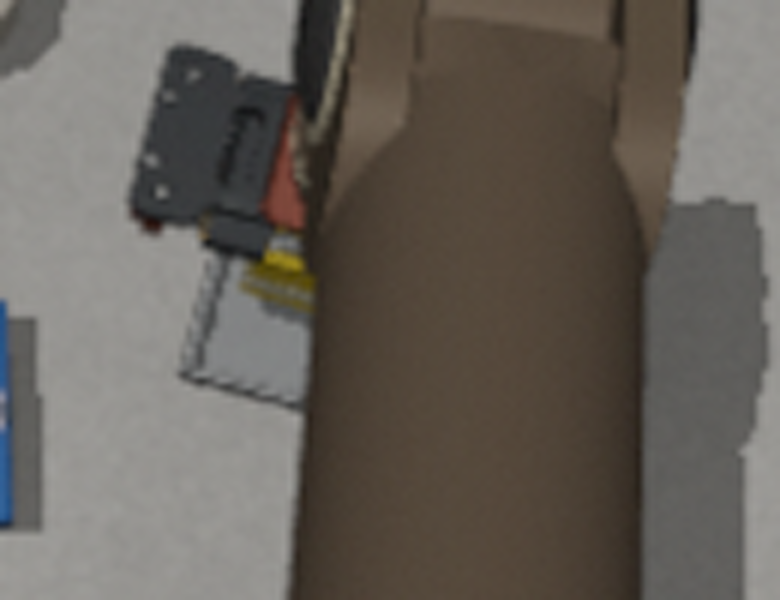

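The carton hangs upright above the bay and its shadow lies inside the tray. I'll lower it.

Request:
play_rows(targets=[{"dx": 0, "dy": 0.5, "dz": 0, "wx": 0, "wy": 0, "wz": 0, "claw": 50}, {"dx": 0, "dy": 0.5, "dz": 0.03, "wx": 0, "wy": 0, "wz": 0, "claw": 50}, {"dx": 0, "dy": 0.5, "dz": 0, "wx": 0, "wy": 0, "wz": 0, "claw": 50}, {"dx": 0, "dy": 0.5, "dz": 0, "wx": 0, "wy": 0, "wz": 0, "claw": 50}, {"dx": 0, "dy": 0.4, "dz": 0, "wx": 0, "wy": 0, "wz": 0, "claw": 50}, {"dx": 0, "dy": 0.3, "dz": 0, "wx": 0, "wy": 0, "wz": 0, "claw": 50}, {"dx": 0, "dy": 0.2, "dz": 0, "wx": 0, "wy": 0, "wz": 0, "claw": 50}, {"dx": 0, "dy": 0.1, "dz": 0, "wx": 0, "wy": 0, "wz": 0, "claw": 50}])

```text
t: 9.12
tcp_pos: [0.6295, -0.2604, 0.2359]
tool_rot: [[-0.965, -0.001, -0.263], [0.263, 0.0, -0.965], [0.001, -1.0, -0.0]]
wrist_force: [-0.4, -0.2, -2.6]
gripper_width: 0.705
```

```bash
python3 -c "
from h import *
go(.629,-.262,.230,-105.3)"
```

```text
t 9.12 pos [ 0.6295 -0.2604  0.2359] yaw -105.25 shift u [0.001 0.198 0.055] shift in final axes [0.001 0.198 0.055] turn u [0.    0.009 0.01 ] q [ 30.   39.7 -17.6  90.4  14.1  52.2 -97.8] F [-0.4 -0.2 -2.6] g 0.705
```

Request:
play_rows(targets=[{"dx": 0, "dy": 0.06, "dz": 0, "wx": 0, "wy": 0, "wz": 0, "claw": 50}, {"dx": 0, "dy": 0.05, "dz": 0, "wx": 0, "wy": 0, "wz": 0, "claw": 50}, {"dx": 0, "dy": 0.04, "dz": 0, "wx": 0, "wy": 0, "wz": 0, "claw": 50}, {"dx": 0, "dy": 0.02, "dz": 0, "wx": 0, "wy": 0, "wz": 0, "claw": 50}, {"dx": 0, "dy": 0, "dz": 0, "wx": 0, "wy": 0, "wz": 0, "claw": 50}, {"dx": 0, "dy": 0, "dz": 0, "wx": 0, "wy": 0, "wz": 0, "claw": 50}, {"dx": 0, "dy": 0, "dz": 0, "wx": 0, "wy": 0, "wz": 0, "claw": 50}, {"dx": 0, "dy": 0, "dz": 0, "wx": 0, "wy": 0, "wz": 0, "claw": 50}])

```text
t: 9.78
tcp_pos: [0.6296, -0.2605, 0.2317]
tool_rot: [[-0.965, 0.0, -0.263], [0.263, -0.0, -0.965], [-0.0, -1.0, 0.0]]
wrist_force: [0.1, -0.0, -2.4]
gripper_width: 0.708
```

Request:
play_rows(targets=[{"dx": 0, "dy": 0.03, "dz": 0, "wx": 0, "wy": 0, "wz": 0, "claw": 50}, {"dx": 0, "dy": 0.03, "dz": 0, "wx": 0, "wy": 0, "wz": 0, "claw": 50}, {"dx": 0, "dy": 0, "dz": 0, "wx": 0, "wy": 0, "wz": 0, "claw": 50}, {"dx": 0, "dy": 0, "dz": 0, "wx": 0, "wy": 0, "wz": 0, "claw": 62}, {"dx": 0, "dy": 0, "dz": 0, "wx": 0, "wy": 0, "wz": 0, "claw": 64}, {"dx": 0, "dy": 0, "dz": 0, "wx": 0, "wy": 0, "wz": 0, "claw": 68}, {"dx": 0, "dy": 0, "dz": 0, "wx": 0, "wy": 0, "wz": 0, "claw": 72}, {"dx": 0, "dy": 0, "dz": 0, "wx": 0, "wy": 0, "wz": 0, "claw": 73}])

```text
t: 10.45
tcp_pos: [0.6296, -0.2604, 0.2297]
tool_rot: [[-0.965, 0.0, -0.263], [0.263, -0.0, -0.965], [-0.0, -1.0, 0.0]]
wrist_force: [-1.0, -0.6, -0.8]
gripper_width: 0.827
```

```bash
python3 -c "
from h import *
go(.629,-.262,.36,-105.3)"
```

```text
t 10.45 pos [ 0.6296 -0.2604  0.2297] yaw -105.26 shift u [ 0.006 -4.343  0.056] shift in final axes [ 0.006 -4.343  0.056] turn u [-0.     0.009 -0.001] q [ 29.9  40.1 -17.5  90.6  14.3  51.5 -97.9] F [-1.  -0.6 -0.8] g 0.827
```

Released. Next I'll lift straight up and move aside to check.

Request:
play_rows(targets=[{"dx": 0, "dy": -0.2, "dz": 0, "wx": 0, "wy": 0, "wz": 0, "claw": 73}, {"dx": 0, "dy": -0.4, "dz": 0, "wx": 0, "wy": 0, "wz": 0, "claw": 73}, {"dx": 0, "dy": -0.6, "dz": 0, "wx": 0, "wy": 0, "wz": 0, "claw": 73}, {"dx": 0, "dy": -0.7, "dz": 0, "wx": 0, "wy": 0, "wz": 0, "claw": 73}, {"dx": 0, "dy": -0.7, "dz": 0, "wx": 0, "wy": 0, "wz": 0, "claw": 73}, {"dx": 0, "dy": -0.7, "dz": 0, "wx": 0, "wy": 0, "wz": 0, "claw": 73}, {"dx": 0, "dy": -0.6, "dz": 0, "wx": 0, "wy": 0, "wz": 0, "claw": 73}, {"dx": 0, "dy": -0.4, "dz": 0, "wx": 0, "wy": 0, "wz": 0, "claw": 73}])

```text
t: 11.12
tcp_pos: [0.6299, -0.2604, 0.3623]
tool_rot: [[-0.965, 0.003, -0.263], [0.263, -0.001, -0.965], [-0.004, -1.0, 0.0]]
wrist_force: [-0.2, 0.8, 0.6]
gripper_width: 0.831
```

```bash
python3 -c "
from h import *
go(.570,-.104,.32,-105.3)
cap('scene','scene5');crop('scene5',150,130,170,190,4)
o=manip.get_obs();print(o['qpos'])"
```

```text
t 11.12 pos [ 0.6299 -0.2604  0.3623] yaw -105.25 shift u [ 3.303  1.398 -4.505] shift in final axes [ 3.302  1.411 -4.502] turn u [-0.004  0.009 -0.041] q [ 31.   32.4 -19.2  84.6  11.2  64.7 -95.5] F [-0.2  0.8  0.6] g 0.831
[ 30.96810014  32.31326416 -19.1925264   84.4612255   11.23996456
  64.7622704  -95.46494497]
```

View pics/scene5_c150_130.png

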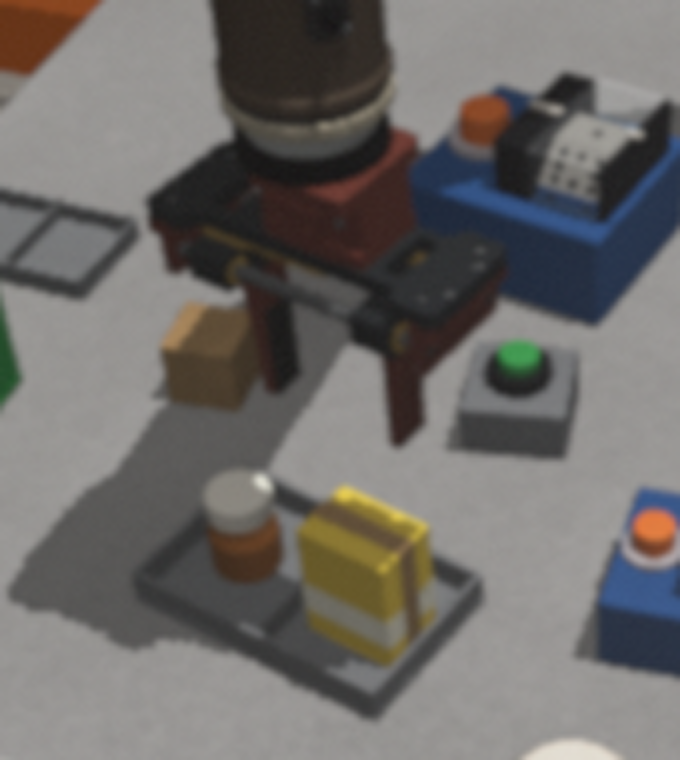

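The yellow carton stands upright in the empty bay, at about (365,575) in the crop, clear of the jar. Next I'll go to the small counter's key with closed fingers.

Request:
play_rows(targets=[{"dx": 0, "dy": 0, "dz": 0, "wx": 0, "wy": -0.8, "wz": 0, "claw": 40}, {"dx": 0, "dy": 0, "dz": 0, "wx": 0, "wy": -0.8, "wz": 0, "claw": 20}, {"dx": 0, "dy": 0, "dz": 0, "wx": 0, "wy": -0.8, "wz": 0, "claw": 0}, {"dx": 0, "dy": 0, "dz": 0, "wx": 0, "wy": -0.66, "wz": 0, "claw": 0}, {"dx": 0, "dy": 0, "dz": 0, "wx": 0, "wy": 0, "wz": 0, "claw": 0}, {"dx": 0, "dy": 0, "dz": 0, "wx": 0, "wy": 0, "wz": 0, "claw": 0}, {"dx": 0, "dy": 0, "dz": 0, "wx": 0, "wy": 0, "wz": 0, "claw": 0}, {"dx": 0, "dy": 0, "dz": 0, "wx": 0, "wy": 0, "wz": 0, "claw": 0}])

```text
t: 11.83
tcp_pos: [0.6295, -0.2604, 0.3586]
tool_rot: [[-1.0, -0.0, -0.001], [0.001, 0.0, -1.0], [0.0, -1.0, -0.0]]
wrist_force: [-0.2, 1.1, -0.5]
gripper_width: 0.264
```

```bash
python3 -c "
from h import *
go(.570,-.105,.30,-90)"
```

```text
t 11.83 pos [ 0.6295 -0.2604  0.3586] yaw -90.03 shift u [ 1.987  1.954 -5.179] shift in final axes [ 1.985  1.953 -5.18 ] turn u [ 0.    -0.006  0.003] q [ 33.1  33.1 -22.6  84.6  13.4  65.  -81.8] F [-0.2  1.1 -0.5] g 0.264
```

Request:
play_rows(targets=[{"dx": 0.25, "dy": 0.1, "dz": -0.64, "wx": 0, "wy": 0, "wz": 0, "claw": 0}, {"dx": 0.25, "dy": 0.1, "dz": -0.64, "wx": 0, "wy": 0, "wz": 0, "claw": 0}, {"dx": 0.25, "dy": 0.2, "dz": -0.65, "wx": 0, "wy": 0, "wz": 0, "claw": 0}, {"dx": 0.25, "dy": 0.3, "dz": -0.65, "wx": 0, "wy": 0, "wz": 0, "claw": 0}, {"dx": 0.25, "dy": 0.3, "dz": -0.65, "wx": 0, "wy": 0, "wz": 0, "claw": 0}, {"dx": 0.25, "dy": 0.3, "dz": -0.65, "wx": 0, "wy": 0, "wz": 0, "claw": 0}, {"dx": 0.25, "dy": 0.3, "dz": -0.65, "wx": 0, "wy": 0, "wz": 0, "claw": 0}, {"dx": 0.23, "dy": 0.3, "dz": -0.65, "wx": 0, "wy": 0, "wz": 0, "claw": 0}])

```text
t: 12.5
tcp_pos: [0.5695, -0.1042, 0.3015]
tool_rot: [[-1.0, 0.0, -0.0], [0.0, -0.0, -1.0], [-0.0, -1.0, 0.0]]
wrist_force: [0.3, -0.8, 0.2]
gripper_width: 0.002
```

Request:
play_rows(targets=[{"dx": 0, "dy": 0, "dz": 0, "wx": 0, "wy": 0, "wz": 0, "claw": 0}, {"dx": 0, "dy": 0, "dz": 0, "wx": 0, "wy": 0, "wz": 0, "claw": 0}, {"dx": 0, "dy": 0, "dz": 0, "wx": 0, "wy": 0, "wz": 0, "claw": 0}, {"dx": 0, "dy": 0, "dz": 0, "wx": 0, "wy": 0, "wz": 0, "claw": 0}, {"dx": 0, "dy": 0.2, "dz": 0, "wx": 0, "wy": 0, "wz": 0, "claw": 0}, {"dx": 0, "dy": 0.2, "dz": 0, "wx": 0, "wy": 0, "wz": 0, "claw": 0}, {"dx": 0, "dy": 0.2, "dz": 0, "wx": 0, "wy": 0, "wz": 0, "claw": 0}, {"dx": 0, "dy": 0.2, "dz": 0, "wx": 0, "wy": 0, "wz": 0, "claw": 0}])

```text
t: 13.17
tcp_pos: [0.5699, -0.1054, 0.2768]
tool_rot: [[-1.0, -0.001, 0.0], [-0.0, 0.0, -1.0], [0.001, -1.0, -0.0]]
wrist_force: [0.0, 0.4, 0.6]
gripper_width: 0.005
```

```bash
python3 -c "
from h import *
go(.570,-.105,.26,-90)
cap('scene','scene6');crop('scene6',280,190,100,120,6);cap('top','top6');crop('top6',280,170,100,80,6)"
```

```text
t 13.17 pos [ 0.5699 -0.1054  0.2768] yaw -89.99 shift u [-0.003  0.561 -0.014] shift in final axes [-0.002  0.561 -0.014] turn u [0.001 0.002 0.006] q [ 23.7  29.3 -24.1 104.   15.2  49.9 -97.5] F [0.  0.4 0.6] g 0.005
```

View pics/scene6_c280_190.png

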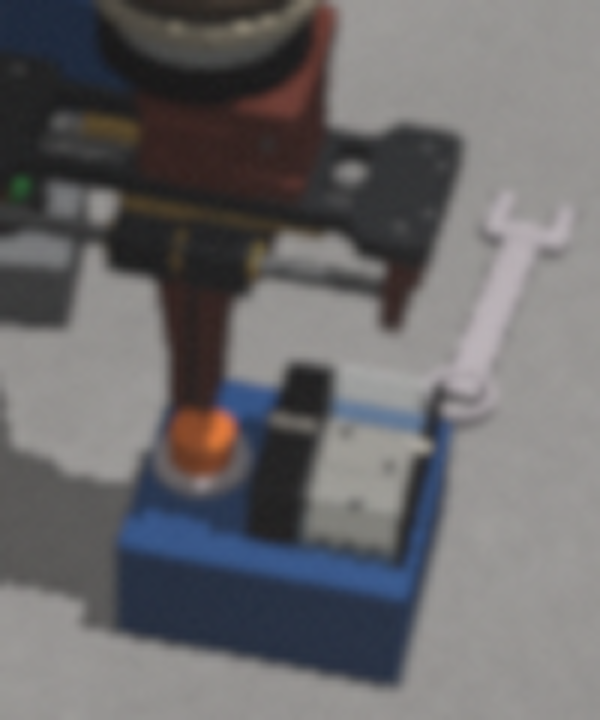

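View pics/top6_c280_170.png

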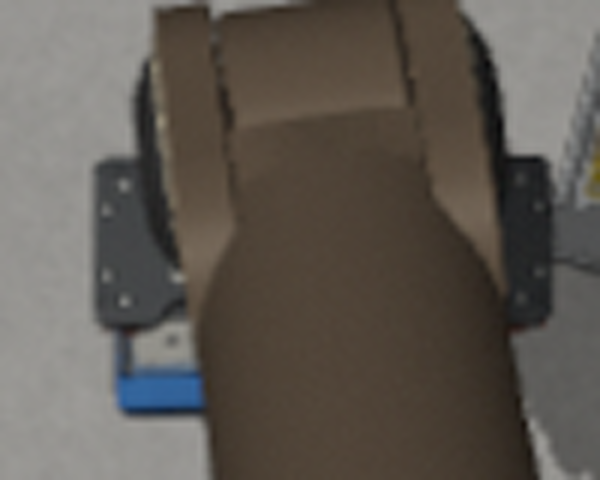

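The finger hangs straight over the key, and the drum shows two pips at the mark. Yellow has six pips, so about four strokes are needed. First stroke:

Request:
play_rows(targets=[{"dx": 0, "dy": 0.2, "dz": 0, "wx": 0, "wy": 0, "wz": 0, "claw": 0}, {"dx": 0, "dy": 0.2, "dz": 0, "wx": 0, "wy": 0, "wz": 0, "claw": 0}, {"dx": 0, "dy": 0.2, "dz": 0, "wx": 0, "wy": 0, "wz": 0, "claw": 0}, {"dx": 0, "dy": 0.2, "dz": 0, "wx": 0, "wy": 0, "wz": 0, "claw": 0}, {"dx": 0, "dy": 0.15, "dz": 0, "wx": 0, "wy": 0, "wz": 0, "claw": 0}, {"dx": 0, "dy": 0.15, "dz": 0, "wx": 0, "wy": 0, "wz": 0, "claw": 0}, {"dx": 0, "dy": 0, "dz": 0, "wx": 0, "wy": 0, "wz": 0, "claw": 0}, {"dx": 0, "dy": 0, "dz": 0, "wx": 0, "wy": 0, "wz": 0, "claw": 0}])

```text
t: 13.93
tcp_pos: [0.5701, -0.105, 0.2447]
tool_rot: [[-1.0, -0.0, 0.001], [-0.001, -0.0, -1.0], [0.0, -1.0, 0.0]]
wrist_force: [-0.2, 0.0, 3.5]
gripper_width: 0.005
```

Request:
play_rows(targets=[{"dx": 0, "dy": 0.05, "dz": 0, "wx": 0, "wy": 0, "wz": 0, "claw": 0}, {"dx": 0, "dy": 0.05, "dz": 0, "wx": 0, "wy": 0, "wz": 0, "claw": 0}, {"dx": 0, "dy": 0.03, "dz": 0, "wx": 0, "wy": 0, "wz": 0, "claw": 0}, {"dx": 0, "dy": 0, "dz": 0, "wx": 0, "wy": 0, "wz": 0, "claw": 0}, {"dx": 0, "dy": 0, "dz": 0, "wx": 0, "wy": 0, "wz": 0, "claw": 0}, {"dx": 0, "dy": 0, "dz": 0, "wx": 0, "wy": 0, "wz": 0, "claw": 0}, {"dx": 0, "dy": 0, "dz": 0, "wx": 0, "wy": 0, "wz": 0, "claw": 0}, {"dx": 0, "dy": 0, "dz": 0, "wx": 0, "wy": 0, "wz": 0, "claw": 0}])

```text
t: 14.6
tcp_pos: [0.5701, -0.1049, 0.2427]
tool_rot: [[-1.0, 0.001, 0.001], [-0.001, -0.001, -1.0], [-0.001, -1.0, 0.001]]
wrist_force: [-6.6, 0.1, 18.0]
gripper_width: 0.005
```

```bash
python3 -c "
from h import *
go(.570,-.105,.262,-90)
cap('scene','scene7');crop('scene7',290,240,80,70,8)"
```

```text
t 14.6 pos [ 0.5701 -0.1049  0.2427] yaw -89.96 shift u [ 0.001 -0.645  0.004] shift in final axes [ 0.002 -0.645  0.003] turn u [-0.01   0.008 -0.008] q [ 22.8  31.9 -23.1 105.3  16.8  46.1 -98.9] F [-6.6  0.1 18. ] g 0.005
```

View pics/scene7_c290_240.png

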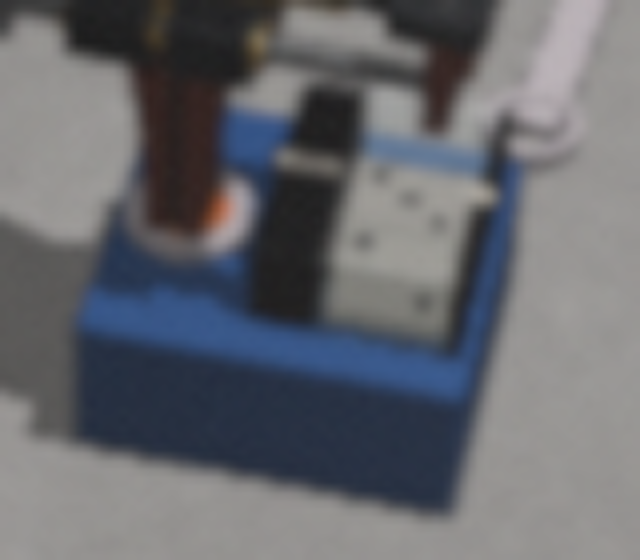

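The key is at the bottom and the drum shows three pips, so one stroke is one step. Next I'll let it come up, then press again.

Request:
play_rows(targets=[{"dx": 0, "dy": -0.2, "dz": 0, "wx": 0, "wy": 0, "wz": 0, "claw": 0}, {"dx": 0, "dy": -0.3, "dz": 0, "wx": 0, "wy": 0, "wz": 0, "claw": 0}, {"dx": 0, "dy": -0.3, "dz": 0, "wx": 0, "wy": 0, "wz": 0, "claw": 0}, {"dx": 0, "dy": 0, "dz": 0, "wx": 0, "wy": 0, "wz": 0, "claw": 0}, {"dx": 0, "dy": 0, "dz": 0, "wx": 0, "wy": 0, "wz": 0, "claw": 0}, {"dx": 0, "dy": 0, "dz": 0, "wx": 0, "wy": 0, "wz": 0, "claw": 0}, {"dx": 0, "dy": 0, "dz": 0, "wx": 0, "wy": 0, "wz": 0, "claw": 0}, {"dx": 0, "dy": 0, "dz": 0, "wx": 0, "wy": 0, "wz": 0, "claw": 0}])

```text
t: 15.32
tcp_pos: [0.5699, -0.1051, 0.2643]
tool_rot: [[-1.0, -0.001, 0.001], [-0.001, 0.0, -1.0], [0.001, -1.0, -0.0]]
wrist_force: [0.1, 0.2, -0.5]
gripper_width: -0.001
```

Request:
play_rows(targets=[{"dx": 0, "dy": 0.15, "dz": 0, "wx": 0, "wy": 0, "wz": 0, "claw": 0}, {"dx": 0, "dy": 0.2, "dz": 0, "wx": 0, "wy": 0, "wz": 0, "claw": 0}, {"dx": 0, "dy": 0.2, "dz": 0, "wx": 0, "wy": 0, "wz": 0, "claw": 0}, {"dx": 0, "dy": 0.1, "dz": 0, "wx": 0, "wy": 0, "wz": 0, "claw": 0}, {"dx": 0, "dy": 0.08, "dz": 0, "wx": 0, "wy": 0, "wz": 0, "claw": 0}, {"dx": 0, "dy": 0.04, "dz": 0, "wx": 0, "wy": 0, "wz": 0, "claw": 0}, {"dx": 0, "dy": 0, "dz": 0, "wx": 0, "wy": 0, "wz": 0, "claw": 0}, {"dx": 0, "dy": 0, "dz": 0, "wx": 0, "wy": 0, "wz": 0, "claw": 0}])

```text
t: 15.98
tcp_pos: [0.5703, -0.105, 0.2428]
tool_rot: [[-1.0, 0.001, 0.001], [-0.001, -0.001, -1.0], [-0.001, -1.0, 0.001]]
wrist_force: [-2.7, 0.2, 12.3]
gripper_width: 0.007
```

```bash
python3 -c "
from h import *
go(.570,-.105,.262,-90)
cap('scene','scene8');crop('scene8',290,240,80,70,8)"
```

```text
t 15.98 pos [ 0.5703 -0.105   0.2428] yaw -89.95 shift u [ 0.009 -0.64   0.001] shift in final axes [ 0.009 -0.64   0.   ] turn u [-0.007  0.01  -0.009] q [ 22.9  31.9 -23.1 105.3  16.8  46.1 -98.8] F [-2.7  0.2 12.3] g 0.007
```

View pics/scene8_c290_240.png

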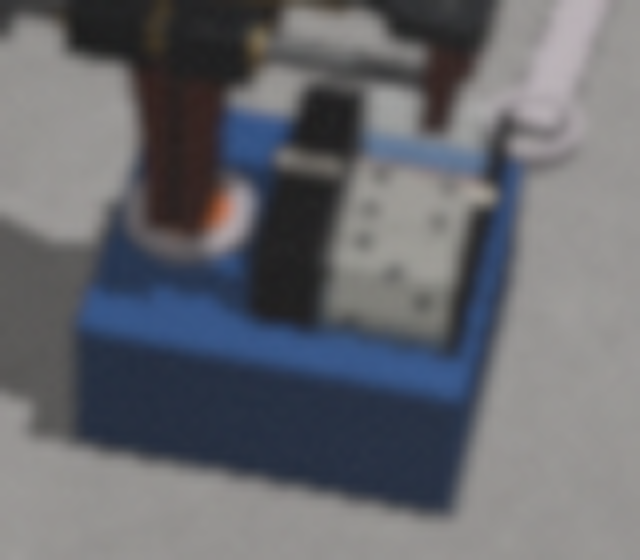

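Four pips are now at the mark. Third stroke:

Request:
play_rows(targets=[{"dx": 0, "dy": -0.2, "dz": 0, "wx": 0, "wy": 0, "wz": 0, "claw": 0}, {"dx": 0, "dy": -0.3, "dz": 0, "wx": 0, "wy": 0, "wz": 0, "claw": 0}, {"dx": 0, "dy": -0.27, "dz": 0, "wx": 0, "wy": 0, "wz": 0, "claw": 0}, {"dx": 0, "dy": 0, "dz": 0, "wx": 0, "wy": 0, "wz": 0, "claw": 0}, {"dx": 0, "dy": 0, "dz": 0, "wx": 0, "wy": 0, "wz": 0, "claw": 0}, {"dx": 0, "dy": 0, "dz": 0, "wx": 0, "wy": 0, "wz": 0, "claw": 0}, {"dx": 0, "dy": 0, "dz": 0, "wx": 0, "wy": 0, "wz": 0, "claw": 0}, {"dx": 0, "dy": 0, "dz": 0, "wx": 0, "wy": 0, "wz": 0, "claw": 0}])

```text
t: 16.7
tcp_pos: [0.5698, -0.1051, 0.2643]
tool_rot: [[-1.0, -0.001, 0.001], [-0.001, 0.0, -1.0], [0.001, -1.0, -0.0]]
wrist_force: [0.5, 0.5, -0.5]
gripper_width: 0.003
```

Request:
play_rows(targets=[{"dx": 0, "dy": 0.15, "dz": 0, "wx": 0, "wy": 0, "wz": 0, "claw": 0}, {"dx": 0, "dy": 0.2, "dz": 0, "wx": 0, "wy": 0, "wz": 0, "claw": 0}, {"dx": 0, "dy": 0.2, "dz": 0, "wx": 0, "wy": 0, "wz": 0, "claw": 0}, {"dx": 0, "dy": 0.1, "dz": 0, "wx": 0, "wy": 0, "wz": 0, "claw": 0}, {"dx": 0, "dy": 0.08, "dz": 0, "wx": 0, "wy": 0, "wz": 0, "claw": 0}, {"dx": 0, "dy": 0.04, "dz": 0, "wx": 0, "wy": 0, "wz": 0, "claw": 0}, {"dx": 0, "dy": 0, "dz": 0, "wx": 0, "wy": 0, "wz": 0, "claw": 0}, {"dx": 0, "dy": 0, "dz": 0, "wx": 0, "wy": 0, "wz": 0, "claw": 0}])

```text
t: 17.37
tcp_pos: [0.5703, -0.105, 0.2428]
tool_rot: [[-1.0, 0.001, 0.001], [-0.001, -0.001, -1.0], [-0.001, -1.0, 0.001]]
wrist_force: [-2.4, -0.4, 12.6]
gripper_width: 0.002
```

Request:
play_rows(targets=[{"dx": 0, "dy": -0.2, "dz": 0, "wx": 0, "wy": 0, "wz": 0, "claw": 0}, {"dx": 0, "dy": -0.3, "dz": 0, "wx": 0, "wy": 0, "wz": 0, "claw": 0}, {"dx": 0, "dy": -0.27, "dz": 0, "wx": 0, "wy": 0, "wz": 0, "claw": 0}, {"dx": 0, "dy": 0, "dz": 0, "wx": 0, "wy": 0, "wz": 0, "claw": 0}, {"dx": 0, "dy": 0, "dz": 0, "wx": 0, "wy": 0, "wz": 0, "claw": 0}, {"dx": 0, "dy": 0, "dz": 0, "wx": 0, "wy": 0, "wz": 0, "claw": 0}, {"dx": 0, "dy": 0, "dz": 0, "wx": 0, "wy": 0, "wz": 0, "claw": 0}, {"dx": 0, "dy": 0, "dz": 0, "wx": 0, "wy": 0, "wz": 0, "claw": 0}])

```text
t: 18.03
tcp_pos: [0.5698, -0.1051, 0.2644]
tool_rot: [[-1.0, -0.001, 0.001], [-0.001, 0.0, -1.0], [0.001, -1.0, -0.0]]
wrist_force: [-0.5, 0.4, 0.1]
gripper_width: 0.007
```

```bash
python3 -c "
from h import *
go(.570,-.105,.262,-90)
cap('scene','scene9');crop('scene9',290,240,80,70,8)"
```

```text
t 18.03 pos [ 0.5698 -0.1051  0.2644] yaw -89.95 shift u [-0.006  0.079 -0.002] shift in final axes [-0.005  0.079 -0.002] turn u [0.002 0.009 0.01 ] q [ 23.4  30.2 -23.8 104.5  15.7  48.6 -98. ] F [-0.5  0.4  0.1] g 0.007
```

View pics/scene9_c290_240.png

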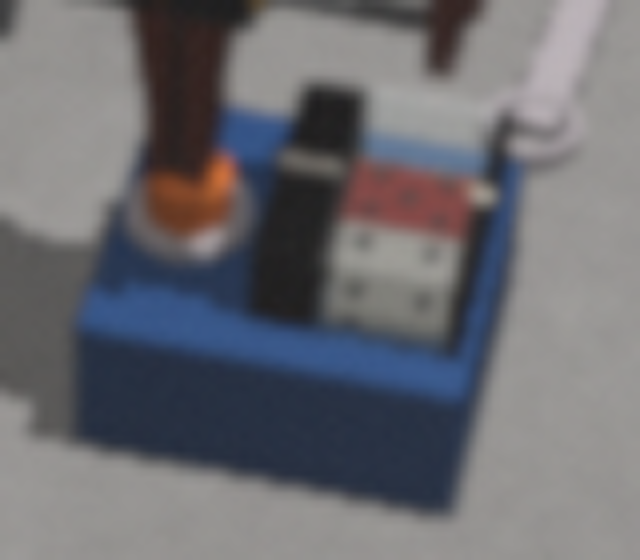

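Red, with five pips, is at the mark and the key is up. One more stroke will bring yellow.

Request:
play_rows(targets=[{"dx": 0, "dy": 0.15, "dz": 0, "wx": 0, "wy": 0, "wz": 0, "claw": 0}, {"dx": 0, "dy": 0.2, "dz": 0, "wx": 0, "wy": 0, "wz": 0, "claw": 0}, {"dx": 0, "dy": 0.2, "dz": 0, "wx": 0, "wy": 0, "wz": 0, "claw": 0}, {"dx": 0, "dy": 0.1, "dz": 0, "wx": 0, "wy": 0, "wz": 0, "claw": 0}, {"dx": 0, "dy": 0.08, "dz": 0, "wx": 0, "wy": 0, "wz": 0, "claw": 0}, {"dx": 0, "dy": 0.04, "dz": 0, "wx": 0, "wy": 0, "wz": 0, "claw": 0}, {"dx": 0, "dy": 0, "dz": 0, "wx": 0, "wy": 0, "wz": 0, "claw": 0}, {"dx": 0, "dy": 0, "dz": 0, "wx": 0, "wy": 0, "wz": 0, "claw": 0}])

```text
t: 18.75
tcp_pos: [0.5703, -0.105, 0.2428]
tool_rot: [[-1.0, 0.001, 0.001], [-0.001, -0.001, -1.0], [-0.001, -1.0, 0.001]]
wrist_force: [-2.2, 0.7, 11.6]
gripper_width: 0.007
```

Request:
play_rows(targets=[{"dx": 0, "dy": -0.2, "dz": 0, "wx": 0, "wy": 0, "wz": 0, "claw": 0}, {"dx": 0, "dy": -0.3, "dz": 0, "wx": 0, "wy": 0, "wz": 0, "claw": 0}, {"dx": 0, "dy": -0.4, "dz": 0, "wx": 0, "wy": 0, "wz": 0, "claw": 0}, {"dx": 0, "dy": -0.4, "dz": 0, "wx": 0, "wy": 0, "wz": 0, "claw": 0}, {"dx": 0, "dy": -0.4, "dz": 0, "wx": 0, "wy": 0, "wz": 0, "claw": 0}, {"dx": 0, "dy": -0.4, "dz": 0, "wx": 0, "wy": 0, "wz": 0, "claw": 0}, {"dx": 0, "dy": -0.2, "dz": 0, "wx": 0, "wy": 0, "wz": 0, "claw": 0}, {"dx": 0, "dy": 0, "dz": 0, "wx": 0, "wy": 0, "wz": 0, "claw": 0}])

```text
t: 19.42
tcp_pos: [0.5705, -0.1051, 0.3128]
tool_rot: [[-1.0, 0.003, 0.001], [-0.001, -0.001, -1.0], [-0.003, -1.0, 0.001]]
wrist_force: [1.0, -0.0, -0.3]
gripper_width: 0.006
```

```bash
python3 -c "
from h import *
go(.4325,-.231,.30,-90)
cap('scene','scene10');crop('scene10',290,240,80,70,8)"
```

```text
t 19.42 pos [ 0.5705 -0.1051  0.3128] yaw -89.96 shift u [4.604 0.415 4.194] shift in final axes [4.6   0.425 4.197] turn u [-0.007  0.007 -0.033] q [ 24.4  26.8 -25.  102.3  13.7  53.7 -96.3] F [ 1.  -0.  -0.3] g 0.006
```

View pics/scene10_c290_240.png

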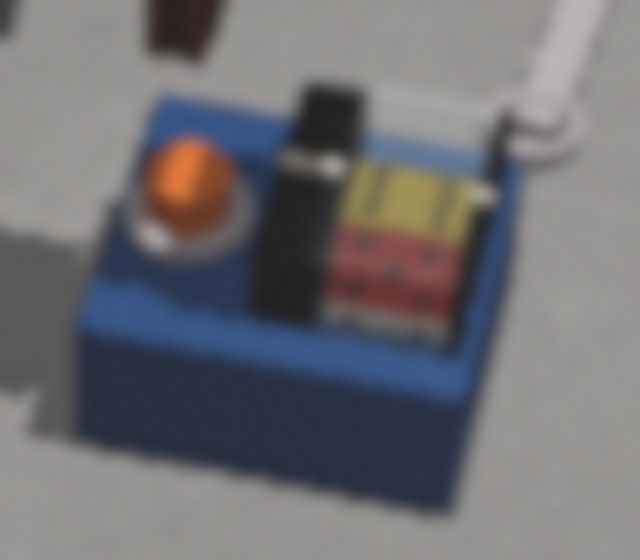

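Yellow is at the mark and the key is up. On to the green button.

Request:
play_rows(targets=[{"dx": 0.57, "dy": 0, "dz": 0.52, "wx": 0, "wy": 0, "wz": 0, "claw": 0}, {"dx": 0.57, "dy": 0, "dz": 0.52, "wx": 0, "wy": 0, "wz": 0, "claw": 0}, {"dx": 0.57, "dy": 0, "dz": 0.52, "wx": 0, "wy": 0, "wz": 0, "claw": 0}, {"dx": 0.57, "dy": 0.1, "dz": 0.52, "wx": 0, "wy": 0, "wz": 0, "claw": 0}, {"dx": 0.58, "dy": 0.1, "dz": 0.53, "wx": 0, "wy": 0, "wz": 0, "claw": 0}, {"dx": 0.58, "dy": 0.1, "dz": 0.53, "wx": 0, "wy": 0, "wz": 0, "claw": 0}, {"dx": 0.58, "dy": 0.1, "dz": 0.53, "wx": 0, "wy": 0, "wz": 0, "claw": 0}, {"dx": 0.58, "dy": 0.1, "dz": 0.53, "wx": 0, "wy": 0, "wz": 0, "claw": 0}])

```text
t: 20.13
tcp_pos: [0.4309, -0.2317, 0.295]
tool_rot: [[-1.0, -0.001, 0.001], [-0.001, 0.0, -1.0], [0.001, -1.0, -0.0]]
wrist_force: [0.7, -0.1, 0.5]
gripper_width: 0.009
```

Request:
play_rows(targets=[{"dx": 0, "dy": 0, "dz": 0, "wx": 0, "wy": 0, "wz": 0, "claw": 0}, {"dx": 0, "dy": 0.2, "dz": 0, "wx": 0, "wy": 0, "wz": 0, "claw": 0}, {"dx": 0, "dy": 0.2, "dz": 0, "wx": 0, "wy": 0, "wz": 0, "claw": 0}, {"dx": 0, "dy": 0.2, "dz": 0, "wx": 0, "wy": 0, "wz": 0, "claw": 0}, {"dx": 0, "dy": 0.2, "dz": 0, "wx": 0, "wy": 0, "wz": 0, "claw": 0}, {"dx": 0, "dy": 0.2, "dz": 0, "wx": 0, "wy": 0, "wz": 0, "claw": 0}, {"dx": 0, "dy": 0, "dz": 0, "wx": 0, "wy": 0, "wz": 0, "claw": 0}, {"dx": 0, "dy": 0, "dz": 0, "wx": 0, "wy": 0, "wz": 0, "claw": 0}])

```text
t: 20.8
tcp_pos: [0.4323, -0.2307, 0.2652]
tool_rot: [[-1.0, -0.001, 0.002], [-0.002, 0.001, -1.0], [0.001, -1.0, -0.001]]
wrist_force: [-0.2, -0.3, 0.6]
gripper_width: 0.004
```

```bash
python3 -c "
from h import *
go(.4325,-.231,.238,-90)
cap('scene','scene11');crop('scene11',240,170,80,90,7)"
```

```text
t 20.8 pos [ 0.4323 -0.2307  0.2652] yaw -89.9 shift u [-0.008  0.906  0.01 ] shift in final axes [-0.007  0.906  0.009] turn u [0.008 0.019 0.011] q [ 41.3  22.7 -23.1 116.7  12.8  43.  -79.5] F [-0.2 -0.3  0.6] g 0.004
```

View pics/scene11_c240_170.png

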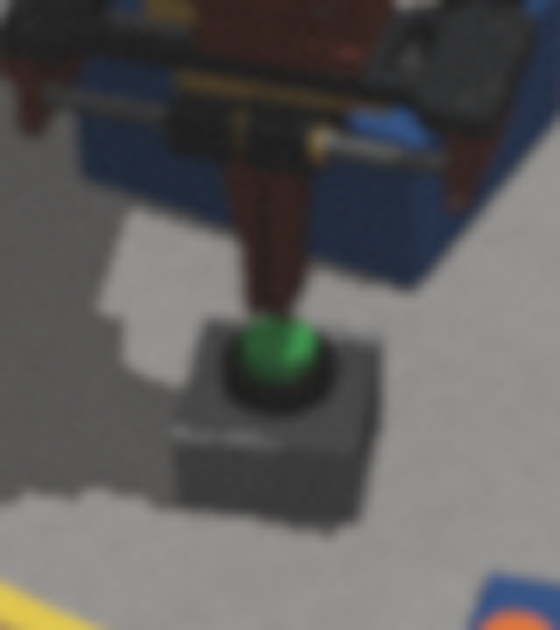

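The closed fingers hang over the green button. Pressing down about 29 mm to the stop:

Request:
play_rows(targets=[{"dx": 0, "dy": 0.2, "dz": 0, "wx": 0, "wy": 0, "wz": 0, "claw": 0}, {"dx": 0, "dy": 0.25, "dz": 0, "wx": 0, "wy": 0, "wz": 0, "claw": 0}, {"dx": 0, "dy": 0.2, "dz": 0, "wx": 0, "wy": 0, "wz": 0, "claw": 0}, {"dx": 0, "dy": 0.15, "dz": 0, "wx": 0, "wy": 0, "wz": 0, "claw": 0}, {"dx": 0, "dy": 0.1, "dz": 0, "wx": 0, "wy": 0, "wz": 0, "claw": 0}, {"dx": 0, "dy": 0.05, "dz": 0, "wx": 0, "wy": 0, "wz": 0, "claw": 0}, {"dx": 0, "dy": 0, "dz": 0, "wx": 0, "wy": 0, "wz": 0, "claw": 0}, {"dx": 0, "dy": 0, "dz": 0, "wx": 0, "wy": 0, "wz": 0, "claw": 0}])

```text
t: 21.52
tcp_pos: [0.4322, -0.2311, 0.2382]
tool_rot: [[-1.0, -0.0, 0.001], [-0.001, -0.001, -1.0], [0.0, -1.0, 0.001]]
wrist_force: [-4.5, 1.6, 16.3]
gripper_width: 0.003
```

That is 16 N at the stop, well above the spring's 5 N, so the button is fully down. Lifting off.

Request:
play_rows(targets=[{"dx": 0, "dy": -0.2, "dz": 0, "wx": 0, "wy": 0, "wz": 0, "claw": 0}, {"dx": 0, "dy": -0.4, "dz": 0, "wx": 0, "wy": 0, "wz": 0, "claw": 0}, {"dx": 0, "dy": -0.6, "dz": 0, "wx": 0, "wy": 0, "wz": 0, "claw": 0}, {"dx": 0, "dy": -0.6, "dz": 0, "wx": 0, "wy": 0, "wz": 0, "claw": 0}, {"dx": 0, "dy": -0.6, "dz": 0, "wx": 0, "wy": 0, "wz": 0, "claw": 0}, {"dx": 0, "dy": -0.6, "dz": 0, "wx": 0, "wy": 0, "wz": 0, "claw": 0}, {"dx": 0, "dy": -0.4, "dz": 0, "wx": 0, "wy": 0, "wz": 0, "claw": 0}, {"dx": 0, "dy": 0, "dz": 0, "wx": 0, "wy": 0, "wz": 0, "claw": 0}])

```text
t: 22.18
tcp_pos: [0.4328, -0.2314, 0.3414]
tool_rot: [[-1.0, 0.003, 0.001], [-0.001, -0.002, -1.0], [-0.003, -1.0, 0.002]]
wrist_force: [0.5, 0.5, 0.4]
gripper_width: 0.014
```

```bash
python3 -c "
from h import *
cap('scene','scene12');crop('scene12',170,190,200,150,4);im,d=cap('top','top12')
o=manip.get_obs();print(o['t'],o['tcp_pos'],o['wrist_force'])"
```

```text
22.2833 [ 0.43202707 -0.23121569  0.33898453] [ 0.32000057 -0.03322131 -0.59453149]
```

View pics/scene12_c170_190.png

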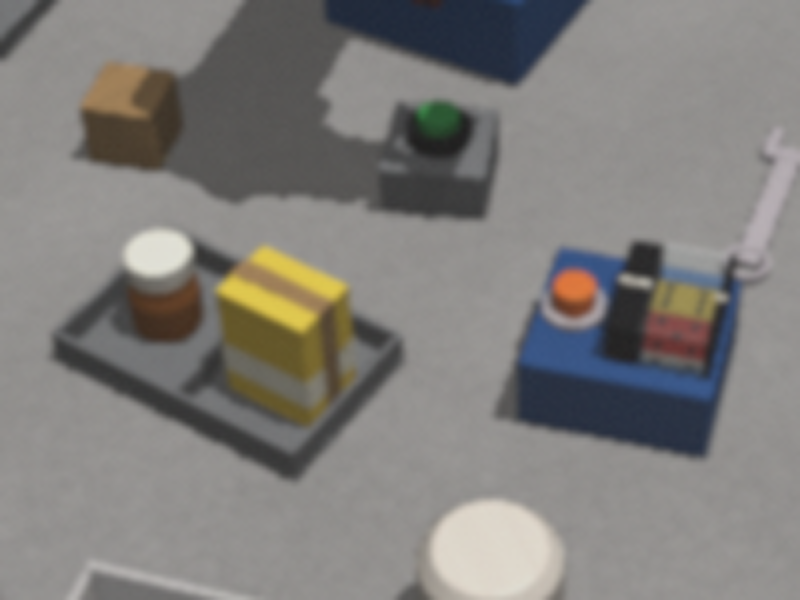

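View pics/top12.png

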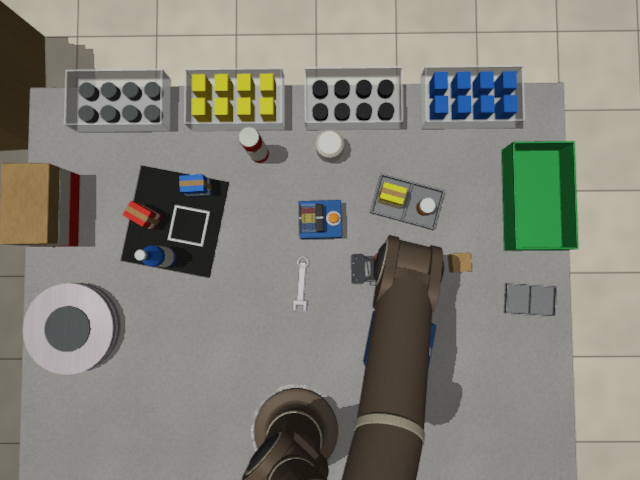

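The carton stands in the bay, yellow is at the mark, and the key and button are up. Everything else is where it started. I'll run one quick number check, then hand in.

```bash
python3 -c "
from h import *
im,d=ld('top12');h=cv2.cvtColor(im,cv2.COLOR_RGB2HSV)[170:220,375:415];m=cv2.inRange(h,(20,100,120),(35,255,255));v,u=np.nonzero(m)
p=w('top',d,375+u.mean(),170+v.mean(),.088);print(p,np.hypot(*(p[:2]-[.629,-.262])))
print(manip.sign_off())"
```

```text
[ 0.63095412 -0.25974416  0.088     ] 0.002984530882951557
the job is handed in; nothing more can be done
None
```

The job is done and handed in at about 22 s of the 72 s allowed; sign-off gave no verdict.

- **Carton:** the yellow carton was the one in the white square. I set it upright in the large tray's empty bay and let go. The last picture puts it about 3 mm from my estimate of the bay centre.
- **Counter:** four strokes of the smaller counter's orange key took the drum from two pips to six. Yellow sits at the mark and the key is up.
- **Button:** I pressed the green button to its stop once. The wrist force there was about 16 N, well above the spring's 5 N. It looks fully up again.
- **Last look:** the other cartons, bottle, can, filter, jar, wrench and small box look unmoved, judged by eye. The gripper hangs clear of everything.

No check failed. The only disagreement was between the two cameras, which differed by up to about 5 mm on positions. I didn't measure the final travel of the key and button; I judged both up from the pictures.

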